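# Fetch a bush out of a deep lidded well with sprung tongs

### The arm

A 7-joint arm with a two-finger parallel gripper is mounted at the origin on a cart in front of the work surface, level with it; the furniture and walls round the work are solid. World frame = base frame: x ahead of the robot, y to its left, z up, the work surface at z = 0. Lengths are in m, angles in rad, forces in N, time in s.
With the tool pointing down it reaches from about 0.4 to 0.875 m from the base axis. Payload 4.4 kg.
Tool frame: the origin (TCP) lies at the very end of the fingers, on their centre line; the grasp point (between the pads) lies 19 mm behind it; x points along the fingers, y is the direction in which the jaws open and shut, and the axes are right-handed (so a half turn about x gives the same grasp; the last joint's range is limited). The gripper opens to 85 mm and grips with 20 to 120 N. Pads are 22 mm wide; open, the fingers measure 114 mm over their backs; the gripper's body (76 mm by 85 mm) begins 54 mm behind the grasp point. The pads swing forward as they close: fully open they stand 13 mm farther back than shut.
Start: joints at [1.267, 0.628, 0.038, 1.517, -0.027, 0.996, -0.02], TCP at [0.153, -0.632, 0.231] pointing down, gripper open.
Joint ranges: [-3.06, 3.06], [-0.37, 2.12], [-1.25, 1.32], [0.18, 2.47], [-1.1, 4.24], [0.23, 1.98], [-2.94, 2.94]. Speed limits (rad/s): [2.57, 2.57, 3.14, 3.14, 3.14, 3.14, 3.14].

### API

Orientations are given as a unit quaternion [x, y, z, w].
In Python, from cell import env gives the robot as it stands.
- The arm moves only by the tool arm_command, never from a script. Its argument "moves" is one flat list of numbers, 6 for each row, row after row: the shift along the world's x, y, z in mm, then the turn, a rotation vector about the world's x, y, z in degrees. A call has 1 to 12 rows; each row is the pose to reach, as a shift and turn from the pose commanded when the call began; what a row does not reach only later rows make up. A row lasts 1/8 s, in which the tool goes at most 62.5 mm and 10.7 degrees, less where a joint would pass 70% of its speed; a pose out of reach is approached as far as the arm can. A call with a gripper value outside its range is refused whole. "jaw" is the opening, from -1 (shut) to 1 (fully open), set as the call begins (left out, the last holds). The fingers move at their own pace and stop on an object; "grip_force" is the grip in N (left out, the last holds). Time passes only in rows, so rows that repeat a pose let the fingers close. It gives the time, the measured TCP pose, the force and the opening at its end, in the units of the state.
- env.get_state(): the state, without advancing time (a new reading comes with each control period).
- env.camera(name): name is "scene" or "top"; returns a dict with "image" (420x560x3 uint8, red, green, blue), "mtx" (3x3 intrinsics, pixels), "rvec" (rotation vector, rad) and "tvec" (3), from world to camera coordinates, as OpenCV has them. Camera axes: x right, y down, z forward; pixel columns grow to the right and rows downward; lengths in m; the calibration is good to about 2 mm. A picture is of the moment at which its call begins. There is no depth.
- env.sign_off(): hands the job in, once; it reports no verdict.
Trained networks look in the newest picture that a camera, given by its name, has taken for a name from the list of things; names that differ only in an ending like _2 or _b are one class to them, and where a whole thing is asked for, a point or a joint stands for the part that bears it (a point fixed in the world has none). Each returns a list of dicts, best first, with "conf" (0 to 1); they miss things now and then, are a little off and sometimes report something else, mostly with a low value. They report only what shows in the picture. A call takes as long as a camera call. They do not tell look-alikes from the thing itself.
- env.find_in(name, camera): "centre" ([x, y, z] in m, in world coordinates, good to about 4 mm: the middle of the surface that is visible of it).
- env.pinpoint(name, camera): "centre" ([x, y, z] in m, in world coordinates, good to about 4 mm: a listed point, or the origin of a listed thing).
The state is a dict: "t": time; "joint_pos": joint angles; "qd": joint speeds; "joint_torque": joint torques, N m; "ee_pos": TCP position; "ee_rot": TCP orientation; "wrist_force": force on the tool from outside, world axes, zero at the start; "torque": the same for the moment, N m; "width": finger opening in m.
Only numpy, scipy, OpenCV 4.12 (cv2) and the standard library are available. Lean on these libraries where they do the work, as an engineer would, in place of code of your own. Each camera call takes 0.05 s, during which the arm holds its last target. There are 200 camera calls.

### The job

A small round steel bush lies at the bottom of one of the two deep, lidded wells of the leaning aluminium block; open the lids until you find it, and leave the square steel stub in the other well. Take the sprung tongs from their stand, squeeze them on the bush to fetch it out, and set it down in the white dish, letting go only once it touches the dish. Then put the tongs back upright in their stand, without shifting the tape roll or the bottle.

Things in the scene. Friction and masses are not known exactly. Their poses are not given: they have to be found in the camera images.
- stand_block: fixed leaning well block on a grey base plate 115 x 190 mm; origin under the plate's centre on the bench, y along the row of the two wells. The aluminium block (56 x 172 x 82 mm) leans 0.35 rad toward its own -x side, so its wells open up and toward -x
- well_a (a point): centre of the mouth (in the block's top face) of the well on the +y side. Its frame leans with the block: z is the well's axis, pointing out; y runs along the row of wells, x points to the hinge side. The well measures 32 mm along x, 34 mm along y and is 70 mm deep with a flat floor; fingers do not fit. The block's front (-x) wall is 10 mm thick there
- well_b (a point): the same for the well on the -y side, 90 mm from well_a
- lid_a (a joint): angle of the grey lid over well_a: 0 shut, grows as it opens, 2.1 rad fully open (1.57 stands along the well's axis); a stiff hinge, it stays where it is left. The hinge line runs along y, 25 mm to +x and 2.5 mm above the well's mouth point
- lid_b (a joint): the same for the lid over well_b
- tab_a (a point): middle of the outer part of the lift tab of lid_a, 69 mm from the hinge line: tab 10 mm wide along y, 6 mm thick, sticking out 28 mm beyond the block's front face, the point lying 18 mm out; can be pinched across its width. Its frame turns with the lid
- tab_b (a point): the same for lid_b
- bush_center (a point): centre of the wanted round steel bush: outer diameter 12 mm, bore 6 mm, 14 mm tall, its z is the bore's axis; it stands on the floor of one of the wells, up to some 4 mm off the well's axis or more if it slides
- stub_center (a point): centre of the square steel stub, 13 x 13 x 10 mm, on the floor of the other well
- bush: the same bush, origin at the centre of its underside
- stub: the square stub, origin at the centre of its underside
- tongs_grip (a point): centre of the grip of the steel tongs, 125 mm above the tips, 24 mm below the top. z points up from the tips, y is the line along which the two upright blades slide straight together (kept symmetric, sprung apart). Grip plates 18 mm wide, 46 mm tall, 46 mm over their outsides when free. Squeezing takes 3 N at first, 0.5 N more per mm that each blade moves in; the tips close as much as the grips
- tongs: the same tongs, 149 mm tall, origin midway between the tips. Free, the tips have 33 mm between them and measure 38 mm over their outsides (too wide for the wells); they close by up to 26 mm in all. Below the grip the legs are 12 mm wide and 2.5 mm thick each. Held half squeezed, the springs press the grips against the fingers, so the tongs can be carried open
- tongs_stand: fixed stand of the tongs: origin under the centre of its 85 x 100 mm base plate; a white upright sleeve, its top 76 mm above the bench, inside 21 mm along x and 47 mm along y, open on top; the tongs stand in it on their tips, closing along the stand's y, the grip 131 mm above the bench
- stand_floor (a point): centre of the sleeve's inner floor, 6 mm above the bench
- dish: fixed round white dish, outer diameter 104 mm, 12 mm high, wall 3 mm; origin under its centre
- dish_floor (a point): centre of the dish's flat inner floor, 4 mm above the bench, flat to 45 mm from the centre
- label_tape: loose roll of tape lying flat, 100 mm across, 25 mm high; origin under its centre; a bystander
- reagent_bottle: loose capped bottle, 48 mm across, 88 mm tall; origin under its centre; a bystander
Not all that is in view belongs to the job. Of the things that look like the tongs, the larger one is meant.

How it is judged:
On the way, in this order (a step that is already met when the one before it is completed fails the run):
1. the bush is lifted out of its well in the tongs (z of bush_center in the frame of well_a above 0.015 m and contact force between tongs and bush above 0.3 N), for 0.2 s.
2. the bush is lowered onto the dish's floor (within 4 mm) while the tongs still hold it (horizontal distance between bush_center and dish_floor below 0.045 m and z of bush_center in the frame of dish_floor below 0.011 m and contact force between tongs and bush above 0.3 N), for 0.05 s.
At the end, for the whole second after the job is handed in: the bush lies in the dish (its centre within 48 mm of the dish's centre and under 16 mm above its floor), at rest and free of the tongs; the tongs stand in their stand, tips within 16 mm of the sleeve's middle and under 12 mm above its floor, leaning less than 0.25 rad (horizontal distance between bush_center and dish_floor below 0.048 m and z of bush_center in the frame of dish_floor below 0.016 m and linear speed of bush below 0.02 m/s and contact force between tongs and bush below 0.05 N and horizontal distance between tongs and stand_floor below 0.016 m and z of tongs in the frame of stand_floor below 0.012 m and angle between tongs's own z axis and vertical below 0.25 rad); the robot touches nothing.
It fails at once if the square stub is taken out of its well or shifted by more than 40 mm (distance of stub from where it was at the start of the episode above 0.04 m).
It fails at once if the tape roll is shifted by more than 30 mm (distance of label_tape from where it was at the start of the episode above 0.03 m).
It fails at once if the bottle is shifted by more than 30 mm (distance of reagent_bottle from where it was at the start of the episode above 0.03 m).
It fails at once if the bottle is tipped (angle between reagent_bottle's own z axis and vertical above 0.5 rad).
It also fails if it takes over 72 s, if anything falls off the work surface, if the arm or the gripper's body presses on something with over 40 N, if the wrist force passes 120 N, or if a joint passes its speed limit or range.

## Working session

There is one attempt and no reset: what is moved stays moved. The work goes in short steps, Python scripts to look and compute and a tool call to move; the robot and the scene stay as the last step left them, time stands still between calls to the robot, and variables do not carry over. Pictures are saved under pics/ and viewed, about 8 in all and at most 12, crops included, and the job is handed in when it is done.

Besides the shell and the picture viewer there is one more tool, called as name(argument=value, ...), one argument or row to a line, values as JSON. arm_command: Moves the arm, as the interface text tells. Its arguments: {"type":"object","properties":{"moves":{"type":"array"},"jaw":{"type":"number"},"grip_force":{"type":"number"}},"required":["moves"]}

```bash
mkdir -p pics; ls; cat > h.py <<'E'
import numpy as np, cv2
from cell import env
def snap(n,f=None,crop=None,scale=1):
    c=env.camera(n)
    if f:
        im=c["image"][:,:,::-1]
        if crop: x0,y0,x1,y1=crop; im=im[y0:y1,x0:x1]
        im=cv2.resize(im,None,fx=scale,fy=scale,interpolation=cv2.INTER_CUBIC)
        cv2.imwrite("pics/"+f,im)
    return c
def proj(c,p):
    return cv2.projectPoints(np.array(p,float).reshape(-1,3),c["rvec"],c["tvec"],c["mtx"],None)[0].reshape(-1,2)
def tri(c1,p1,c2,p2):
    P=[c["mtx"]@np.hstack([cv2.Rodrigues(c["rvec"])[0],np.reshape(c["tvec"],(3,1))]) for c in(c1,c2)]
    X=cv2.triangulatePoints(P[0],P[1],np.array(p1,float).reshape(2,1),np.array(p2,float).reshape(2,1))
    return (X[:3]/X[3]).ravel()
def ray(c,px,z):
    R=cv2.Rodrigues(c["rvec"])[0]; o=-R.T@np.ravel(c["tvec"])
    d=R.T@np.linalg.inv(c["mtx"])@np.array([px[0],px[1],1.]); return o+d*(z-o[2])/d[2]
E
python3 - <<'E'
from h import *
np.set_printoptions(precision=3,suppress=True)
a=snap("scene","s0.png",scale=1.42);b=snap("top","t0.png",scale=1.42)
for c in(a,b): print(c["mtx"].ravel(), -cv2.Rodrigues(c["rvec"])[0].T@np.ravel(c["tvec"]))
for n in "stand_block well_a well_b tab_a tab_b tongs_grip tongs tongs_stand stand_floor dish dish_floor label_tape reagent_bottle".split():
    for cn in("scene","top"):
        print(n,cn,[(round(r["conf"],2),np.round(r["centre"],3).tolist()) for r in env.pinpoint(n,cn)[:4]])
print(env.get_state())
E
```

```text
pics
[429.763   0.    284.352   0.    429.763 209.123   0.      0.      1.   ] [-0.057  0.705  0.885]
[451.368   0.    283.834   0.    451.368 211.42    0.      0.      1.   ] [0.412 0.049 1.212]
stand_block scene [(0.58, [0.608, -0.028, -0.001])]
stand_block top [(0.7, [0.61, -0.033, 0.003])]
well_a scene [(0.96, [0.57, 0.007, 0.097]), (0.57, [0.585, -0.082, 0.102])]
well_a top [(0.88, [0.573, 0.012, 0.096]), (0.86, [0.584, -0.081, 0.094])]
well_b scene [(0.96, [0.57, 0.007, 0.097]), (0.57, [0.585, -0.082, 0.102])]
well_b top [(0.88, [0.573, 0.012, 0.096]), (0.86, [0.584, -0.081, 0.094])]
tab_a scene [(0.55, [0.528, 0.003, 0.082]), (0.51, [0.54, -0.087, 0.082])]
tab_a top [(0.7, [0.532, 0.004, 0.086]), (0.67, [0.542, -0.085, 0.083]), (0.67, [0.485, 0.263, 0.129]), (0.25, [0.453, -0.276, 0.004])]
tab_b scene [(0.55, [0.528, 0.003, 0.082]), (0.51, [0.54, -0.087, 0.082])]
tab_b top [(0.7, [0.532, 0.004, 0.086]), (0.67, [0.542, -0.085, 0.083]), (0.67, [0.485, 0.263, 0.129]), (0.25, [0.453, -0.276, 0.004])]
tongs_grip scene [(0.85, [0.482, 0.262, 0.135]), (0.8, [0.447, 0.374, 0.087])]
to
[... 720 characters left out ...]
op [(0.59, [0.454, -0.277, -0.001])]
label_tape scene [(0.91, [0.42, -0.016, 0.003])]
label_tape top [(0.97, [0.417, -0.016, -0.0])]
reagent_bottle scene [(0.93, [0.713, 0.223, -0.002])]
reagent_bottle top [(0.74, [0.711, 0.224, -0.002])]
{'t': 1.4, 'joint_pos': array([ 1.267,  0.628,  0.039,  1.517, -0.027,  0.996, -0.02 ]), 'qd': array([ 0.001,  0.   ,  0.   ,  0.001, -0.001,  0.   , -0.   ]), 'joint_torque': array([ -0.001, -56.327,   1.225, -19.378,   0.011,   0.002,  -0.   ]), 'ee_pos': array([ 0.153, -0.632,  0.231]), 'ee_rot': array([ 0.702,  0.084, -0.702,  0.084]), 'wrist_force': array([ 0.686, -0.526, -0.291]), 'torque': array([ 0.014, -0.022,  0.019]), 'width': 0.0856450774456624}
```

View pictures.

View pics/s0.png

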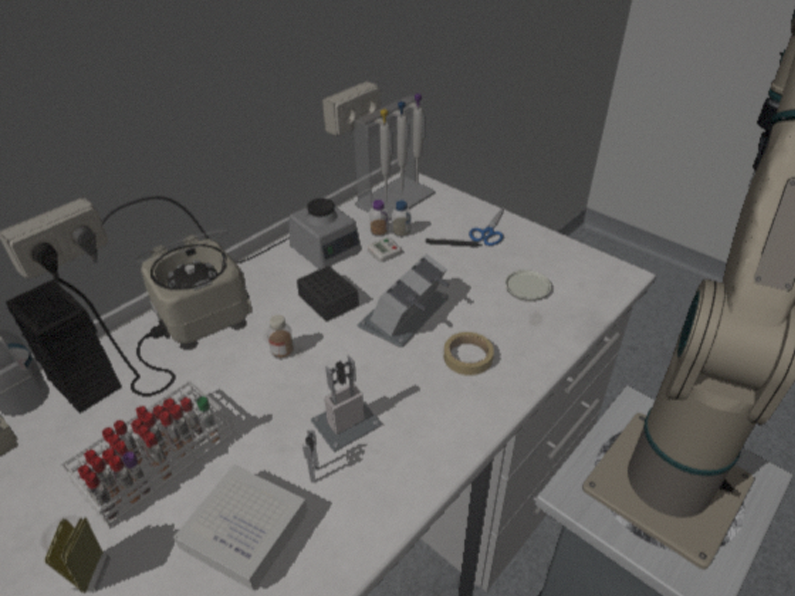

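View pics/t0.png

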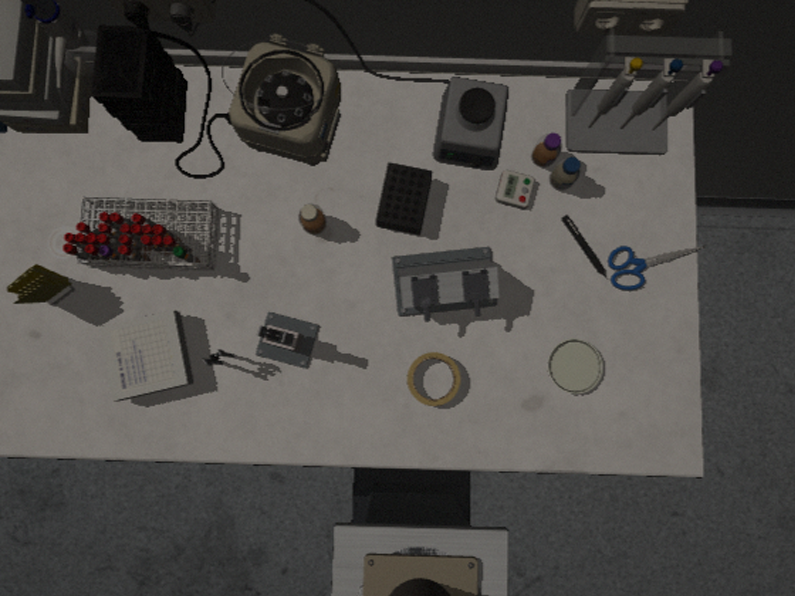

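```bash
cat >> h.py <<'E'
from scipy.spatial.transform import Rotation as Ro
np.set_printoptions(precision=3,suppress=True)
YAW=0.13; MID=np.array([.5775,-.036,.0965])
B=Ro.from_euler("z",YAW)*Ro.from_euler("y",-.35)   # well frame -> world
def well(k): return MID+B.apply([0,.045 if k=="a" else -.045,0])
def inwell(k,p): return well(k)+B.apply(np.array(p)/1000)   # mm in well frame
def toolR(F,s=1): # tool x=-z of F, y=s*y of F
    m=F.as_matrix(); x=-m[:,2]; y=s*m[:,1]
    return Ro.from_matrix(np.c_[x,y,np.cross(x,y)])
def delta(R,p,s=None):
    s=s or env.get_state(); d=(np.array(p)-s["ee_pos"])*1000
    r=(R*Ro.from_quat(s["ee_rot"]).inv()).as_rotvec(degrees=True)
    return np.r_[d,r].round(1)
E
python3 - <<'E'
from h import *
s=env.get_state(); print(Ro.from_quat(s["ee_rot"]).as_matrix())
for k in "ab":
  for sg in(1,-1): print(k,sg,delta(toolR(B,sg),inwell(k,[-44,0,62.5])))
  print(well(k),inwell(k,[-44,0,2.5]))
E
```

```text
[[ 0.     0.236 -0.972]
 [-0.    -0.972 -0.236]
 [-1.     0.    -0.   ]]
a 1 [356.3 632.2 -91.2 -29.8  -5.5 171.3]
a -1 [356.3 632.2 -91.2   3.7 -19.7  -6.1]
[0.572 0.009 0.097] [0.53  0.003 0.084]
b 1 [367.9 543.  -91.2 -29.8  -5.5 171.3]
b -1 [367.9 543.  -91.2   3.7 -19.7  -6.1]
[ 0.583 -0.081  0.097] [ 0.541 -0.086  0.084]
```

arm_command(
  moves=[368,543,-60,3.7,-19.7,-6.1,368,543,-60,3.7,-19.7,-6.1,368,543,-60,3.7,-19.7,-6.1,368,543,-60,3.7,-19.7,-6.1,368,543,-60,3.7,-19.7,-6.1,368,543,-60,3.7,-19.7,-6.1,368,543,-60,3.7,-19.7,-6.1,368,543,-60,3.7,-19.7,-6.1,368,543,-60,3.7,-19.7,-6.1,368,543,-60,3.7,-19.7,-6.1,368,543,-60,3.7,-19.7,-6.1,368,543,-60,3.7,-19.7,-6.1],
  jaw=-0.1,
)

```text
t: 2.9
ee_pos: [0.5234, -0.0819, 0.1712]
ee_rot: [0.817, 0.059, -0.572, 0.04]
wrist_force: [-0.2, -1.0, 0.7]
width: 0.0384
```

```bash
python3 - <<'E'
from h import *
R=toolR(B,-1)
print(delta(R,inwell("b",[-44,0,30])), delta(R,inwell("b",[-44,0,-5.5])))
# arc rows for lid angle th; tip 8mm past tab, orientation const
h=np.array([25,0,2.5]); p0=np.array([-44,0,-5.5])
for th in np.arange(0.15,1.96,.15):
    p=h+69*np.array([-np.cos(th),0,np.sin(th)])+[0,0,-8]
    print(round(th,2),(B.apply(p-p0)).round(1))
E
```

```text
[  8.7  -5.5 -61.6  -0.1   0.   -0.7] [ 20.8  -3.9 -94.9  -0.1   0.   -0.7]
0.15 [-2.8 -0.4 10. ]
0.3 [-4.1 -0.5 20.2]
0.45 [-3.8 -0.5 30.5]
0.6 [-2.  -0.3 40.7]
0.75 [ 1.3  0.2 50.5]
0.9 [ 5.9  0.8 59.7]
1.05 [11.9  1.6 68.1]
1.2 [19.1  2.5 75.5]
1.35 [27.3  3.6 81.7]
1.5 [36.3  4.7 86.6]
1.65 [46.   6.  90.1]
1.8 [56.   7.3 92.2]
1.95 [66.3  8.7 92.6]
```

arm_command(
  moves=[9,-5.5,-62,-0.1,0,-0.7,9,-5.5,-62,-0.1,0,-0.7,21,-4,-95,-0.1,0,-0.7,21,-4,-95,-0.1,0,-0.7,21,-4,-95,-0.1,0,-0.7],
)

```text
t: 3.52
ee_pos: [0.5587, -0.1004, 0.1044]
ee_rot: [0.803, 0.054, -0.593, 0.029]
wrist_force: [1.2, 0.6, 0.5]
width: 0.0387
```

arm_command(
  moves=[0,0,0,0,0,0,0,0,0,0,0,0,0,0,0,0,0,0,0,0,0,0,0,0,0,0,0,0,0,0,0,0,0,0,0,0],
  jaw=-1,
  grip_force=20,
)

```text
t: 4.28
ee_pos: [0.5593, -0.1, 0.1031]
ee_rot: [0.803, 0.055, -0.593, 0.03]
wrist_force: [-0.3, 0.2, -0.1]
width: -0.0002
```

```bash
python3 - <<'E'
from h import *
s=env.get_state(); print(s["joint_pos"],s["wrist_force"],s["torque"],s["joint_torque"])
print(delta(toolR(B,-1),inwell("b",[-44,0,-5.5])), Ro.from_quat(s["ee_rot"]).as_matrix())
print(B.inv().apply(s["ee_pos"]-well("b"))*1000)
c=snap("top","t1.png",(250,120,400,260),4)
c=snap("scene","s1.png",(230,150,360,250),5)
E
```

```text
[ 0.081  0.63   0.166  2.129 -1.099  0.233 -0.189] [-0.309  0.17  -0.133] [-0.051  0.305 -0.011] [ -0.001 -46.67    2.389  -9.962  -0.311  -0.177  -0.   ]
[-15.1  14.3 -26.9  -0.6  -3.    0.3] [[ 0.29   0.124 -0.949]
 [ 0.053 -0.992 -0.113]
 [-0.956 -0.017 -0.294]]
[-22.462 -16.137  15.254]
```

View pics/s1.png

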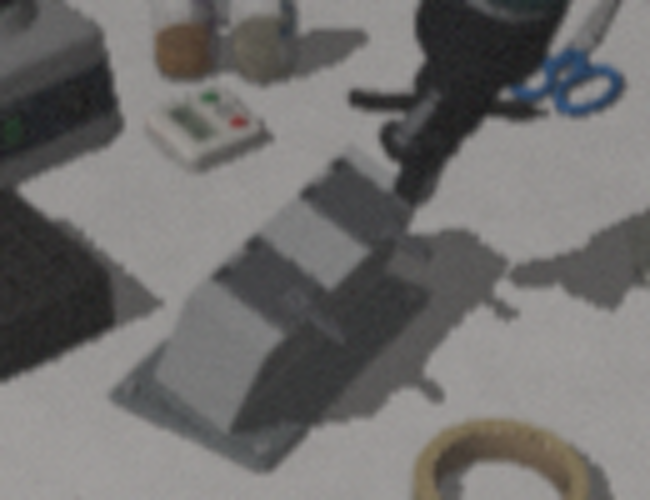

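arm_command(
  moves=[-15,10,40,0,0,0,-30,20,80,0,10,0,-30,40,80,0,20,0,-30,60,100,0,20,0,-30,60,100,0,20,0],
  jaw=-0.1,
)

```text
t: 5.0
ee_pos: [0.5309, -0.0381, 0.2035]
ee_rot: [-0.688, -0.061, 0.723, -0.022]
wrist_force: [-0.3, 0.8, 0.2]
width: 0.0382
```

```bash
cat > kin.py <<'E'
import numpy as np, itertools
from scipy.spatial.transform import Rotation as Ro
from scipy.optimize import least_squares
D=[]
def add(q,p,r): D.append((np.array(q),np.array(p),Ro.from_quat(r)))
add([1.267,.628,.039,1.517,-.027,.996,-.02],[.153,-.632,.231],[.702,.084,-.702,.084])
add([.081,.63,.166,2.129,-1.099,.233,-.189],[.5593,-.1,.1031],[.803,.055,-.593,.03])
AX="zyzyzyz"
def rots(q,sg): 
    R=Ro.identity(); out=[R]
    for a,s,x in zip(AX,sg,q): R=R*Ro.from_euler(a,s*x); out.append(R)
    return out
E
python3 - <<'E'
from h import *; from kin import *
s=env.get_state(); add(s["joint_pos"],s["ee_pos"],s["ee_rot"]); print(s["joint_pos"].tolist(),s["ee_pos"].tolist(),s["ee_rot"].tolist())
best=[]
for sg in itertools.product([1,-1],repeat=4):
    sg7=[sg[0],1,sg[1],1,sg[2],1,sg[3]]
    for s46 in itertools.product([1,-1],repeat=2):
        g=list(sg7); g[3]=s46[0]; g[5]=s46[1]
        C=[rots(q,g)[-1].inv()*r for q,p,r in D]
        e=max((C[0].inv()*c).magnitude() for c in C); best.append((e,g,C[0].as_matrix().round(3).tolist()))
best.sort(key=lambda b:b[0])
for b in best[:3]: print(b)
g=best[0][1]
A=[];y=[]
for q,p,r in D:
    R=[x.as_matrix() for x in rots(q,g)]
    # base z, link1 along z after q2, offset x at elbow, back-offset, link2 z after q4, wrist offset x after q6, tool z
    A.append(np.c_[[0,0,1],R[3][:,2],R[3][:,0],R[4][:,0],R[5][:,2],R[6][:,0],R[7][:,2]]);y.append(p)
A=np.vstack(A);y=np.hstack(y)
print(np.linalg.lstsq(A,y,rcond=None)[0],np.linalg.svd(A)[1])
x=np.linalg.lstsq(A[:,[0,1,4,6]],y,rcond=None)[0];print(x,A[:,[0,1,4,6]]@x-y)
E
```

```text
[-0.41214516651174726, 0.6292558517682134, 0.7385225400477465, 1.8388975792581455, -0.5559438599080512, 0.957073667504655, -0.8585732927752634] [0.5309193317459633, -0.03810144760325141, 0.20348845602017063] [-0.6879808234259281, -0.06107265441846439, 0.7228235395428717, -0.021878029234350824]
(0.00130377566951142, [-1, 1, -1, 1, -1, 1, -1], [[0.001, -1.0, -0.001], [0.0, 0.001, -1.0], [1.0, 0.001, 0.0]])
(0.2699548800781433, [1, 1, 1, 1, 1, 1, 1], [[0.001, 0.889, 0.458], [-0.0, -0.458, 0.889], [1.0, -0.001, -0.0]])
(1.1296124292158571, [1, 1, 1, -1, -1, 1, -1], [[0.106, -0.885, -0.453], [-0.004, -0.456, 0.89], [-0.994, -0.093, -0.052]])
[ 0.392  0.498  0.021 -0.011  0.366 -0.026  0.36 ] [3.4   2.845 1.008 0.411 0.294 0.244 0.096]
[0.407 0.518 0.417 0.361] [ 0.027  0.002  0.008 -0.004  0.024 -0.006 -0.001  0.001 -0.002]
```

```bash
cat >> kin.py <<'E'
add([-0.41214516651174726, 0.6292558517682134, 0.7385225400477465, 1.8388975792581455, -0.5559438599080512, 0.957073667504655, -0.8585732927752634],[0.5309193317459633, -0.03810144760325141, 0.20348845602017063],[-0.6879808234259281, -0.06107265441846439, 0.7228235395428717, -0.021878029234350824])
G=[-1,1,-1,1,-1,1,-1]; C=Ro.from_matrix([[0,-1,0],[0,0,-1],[1,0,0]])
LO=np.array([-3.06,-.37,-1.25,.18,-1.1,.23,-2.94]);HI=np.array([3.06,2.12,1.32,2.47,4.24,1.98,2.94])
def cols(q):
    R=rots(q,G); M=[x.as_matrix() for x in R]
    return np.c_[[0,0,1],M[3][:,2],M[3][:,0],M[4][:,0],M[5][:,2],M[6][:,0],M[7][:,2]],R[-1]*C
def fit():
    A=np.vstack([cols(q)[0] for q,p,r in D]+[np.eye(7)*1e-3*np.array([0,0,1,1,0,1,0])[:,None]]); y=np.hstack([p for q,p,r in D]+[np.zeros(7)])
    x=np.linalg.lstsq(A,y,rcond=None)[0]; return x,(A@x-y)[:-7]
X,res=fit()
def fk(q): A,R=cols(q); return A@X,R
def ik(R,p,q0,w=0):
    f=lambda q:np.r_[(fk(q)[0]-p)*5,(R.inv()*fk(q)[1]).as_rotvec(),w*(q-q0)]
    s=least_squares(f,np.clip(q0,LO+1e-3,HI-1e-3),bounds=(LO,HI)); return s.x,np.abs(f(s.x)[:6]).max()
def search(R,p,n=60,seed=0):
    g=np.random.default_rng(seed); out=[]
    for i in range(n):
        q,e=ik(R,p,g.uniform(LO,HI))
        if e<2e-3: out.append((np.min(np.minimum(q-LO,HI-q)),q))
    return sorted(out,key=lambda t:-t[0])
E
python3 - <<'E'
from h import *; from kin import *
print(X,np.abs(res).max())
for k in "ab":
  for z in (36,130):
   for sg in (1,-1):
    o=search(toolR(B,sg),inwell(k,[0,0,z]),40)
    print(k,z,sg,len(o)); [print("  ",round(m,2),q) for m,q in o[:4]]
E
```

```text
[ 0.392  0.498  0.021 -0.011  0.366 -0.026  0.36 ] 0.025457177689723054
a 36 1 17
   0.28 [ 0.739  0.789 -0.953  2.187  1.546  0.546  0.346]
   0.28 [ 0.716  0.767 -0.912  2.187  1.536  0.51   0.347]
   0.25 [ 0.765  0.816 -1.     2.187  1.556  0.589  0.344]
   0.24 [ 0.771  0.824 -1.013  2.187  1.559  0.601  0.344]
a 36 -1 10
   0.14 [ 0.772  0.824 -1.014  2.187  1.559  0.601 -2.798]
   0.14 [ 0.815  0.883 -1.104  2.187  1.579  0.69  -2.798]
   0.11 [ 0.83   0.906 -1.137  2.187  1.586  0.725 -2.797]
   0.11 [ 0.83   0.907 -1.137  2.187  1.587  0.725 -2.797]
a 130 1 19
   0.23 [ 0.836  0.523 -1.005  2.231  1.074  0.456  0.727]
   0.21 [ 0.858  0.542 -1.042  2.229  1.103  0.482  0.702]
   0.19 [ 0.87   0.552 -1.063  2.228  1.118  0.496  0.689]
   0.18 [ 0.785  0.488 -0.924  2.234  1.008  0.407  0.787]
a 130 -1 19
   0.21 [ 0.856  0.54  -1.038  2.229  1.099  0.479 -2.437]
   0.15 [ 0.889  0.572 -1.098  2.227  1.143  0.522 -2.475]
   0.13 [ 0.719  0.451 -0.827  2.239  0.921  0.356 -2.275]
   0.12 [-0.502  0.39   0.614  2.24  -0.915  0.353 -0.571]
b 36 1 16
   0.22 [ 0.961  0.864 -1.033 
[... 244 characters left out ...]
  2.132  1.467  0.565 -2.513]
   0.12 [ 1.006  0.93  -1.131  2.131  1.51   0.679 -2.527]
   0.09 [ 1.018  0.951 -1.159  2.13   1.52   0.71  -2.53 ]
   0.08 [ 1.023  0.96  -1.171  2.13   1.524  0.722 -2.53 ]
b 130 1 19
   0.2 [ 0.995  0.546 -0.963  2.178  0.917  0.426  1.075]
   0.19 [ 1.052  0.595 -1.06   2.173  1.013  0.489  0.99 ]
   0.17 [ 1.064  0.607 -1.081  2.172  1.033  0.504  0.973]
   0.17 [ 1.065  0.609 -1.084  2.172  1.035  0.506  0.97 ]
b 130 -1 19
   0.19 [ 1.051  0.594 -1.058  2.173  1.011  0.487 -2.15 ]
   0.18 [-0.202  0.402  0.508  2.179 -0.889  0.411 -0.408]
   0.18 [-0.191  0.4    0.494  2.18  -0.88   0.406 -0.417]
   0.16 [ 1.066  0.61  -1.086  2.171  1.037  0.508 -2.173]
```

```bash
python3 - <<'E'
from h import *; from kin import *
T=[.4825,.261]
print(delta(toolR(Ro.from_euler("z",1.5*np.pi)),[.5,.1,.24]))
for z in (.112,.3):
    for sg in(1,-1):
        o=search(toolR(Ro.from_euler("z",-.178),sg),np.r_[T,z],30); print(z,sg,len(o),[ (round(m,2),q) for m,q in o[:2]])
E
```

```text
[-30.9 138.1  36.5  -0.3  -4.6  83.2]
0.112 1 18 [(np.float64(0.47), array([-0.05 ,  0.742, -0.619,  1.915,  0.657,  0.697,  0.324])), (np.float64(0.46), array([-0.927,  0.735,  0.597,  1.916, -0.636,  0.688,  1.452]))]
0.112 -1 13 [(np.float64(0.44), array([-0.941,  0.741,  0.618,  1.915, -0.656,  0.697, -1.673])), (np.float64(0.4), array([-0.811,  0.692,  0.428,  1.921, -0.468,  0.627, -1.834]))]
0.3 1 17 [(np.float64(0.73), array([-0.885,  0.428,  0.528,  1.742, -0.245,  1.038,  1.122])), (np.float64(0.73), array([-0.756,  0.403,  0.348,  1.743, -0.157,  1.022,  1.042]))]
0.3 -1 14 [(np.float64(0.73), array([-0.782,  0.407,  0.384,  1.743, -0.174,  1.025, -2.084])), (np.float64(0.72), array([-0.934,  0.441,  0.599,  1.742, -0.282,  1.046, -1.986]))]
```

arm_command(
  moves=[-31,138,60,0,-4.6,83,-31,138,60,0,-4.6,83,-31,138,60,0,-4.6,83,-31,138,60,0,-4.6,83,-31,138,60,0,-4.6,83,-31,138,60,0,-4.6,83,-31,138,60,0,-4.6,83,-31,138,60,0,-4.6,83,-31,138,60,0,-4.6,83,-31,138,60,0,-4.6,83],
  jaw=0.6,
)

```text
t: 6.25
ee_pos: [0.498, 0.097, 0.2629]
ee_rot: [-0.502, -0.498, 0.504, -0.495]
wrist_force: [0.7, 1.0, -0.3]
width: 0.0686
```

```bash
cat > rec.py <<'E'
from h import *; from kin import *
s=env.get_state(); open("kin_data.txt","a").write(repr([s["joint_pos"].tolist(),s["ee_pos"].tolist(),s["ee_rot"].tolist()])+"\n")
print(s["t"],s["joint_pos"],s["ee_pos"])
E
python3 - <<'E'
from rec import *
print(delta(toolR(Ro.from_euler("z",-.178)),[.4825,.261,.24]))
E
```

```text
6.25 [-0.55   0.415  0.43   1.874 -0.218  0.904 -0.028] [0.498 0.097 0.263]
[-15.5 164.  -22.9   0.1  -0.3  80.5]
```

arm_command(
  moves=[-15,164,0,0,0,80,-15,164,0,0,0,80,-15,164,0,0,0,80,-15,164,0,0,0,80,-15,164,0,0,0,80,-15,164,0,0,0,80,-15,164,0,0,0,80,-15,164,0,0,0,80,-15,164,0,0,0,80],
)

```text
t: 7.38
ee_pos: [0.4834, 0.2615, 0.2628]
ee_rot: [0.064, 0.705, -0.067, 0.703]
wrist_force: [0.4, -0.1, -0.3]
width: 0.0686
```

```bash
python3 - <<'E'
from rec import *
cs=[]
for cn in("scene","top"):
    c=snap(cn); cs.append(c)
    for n in("tongs_grip","stand_floor"):
        print(n,cn,[(round(r["conf"],2),np.round(r["centre"],4).tolist()) for r in env.pinpoint(n,cn)[:3]])
im=cs[0]["image"][225:320,190:300,::-1]; im2=cs[1]["image"][200:280,160:260,::-1]
f=lambda i:cv2.convertScaleAbs(cv2.resize(i,(400,380),interpolation=cv2.INTER_CUBIC),alpha=1.6)
cv2.imwrite("pics/tg.png",np.hstack([f(im),f(im2)]))
E
```

```text
7.375 [-0.572  0.45   0.034  1.758 -0.016  0.938  0.853] [0.483 0.262 0.263]
tongs_grip scene [(0.91, [0.483, 0.2603, 0.1314]), (0.77, [0.447, 0.3729, 0.0876])]
stand_floor scene [(0.97, [0.4849, 0.2617, 0.0062]), (0.19, [0.5734, 0.0072, 0.0958])]
tongs_grip top [(0.54, [0.608, -0.03, 0.0009])]
stand_floor top []
```

View pics/tg.png

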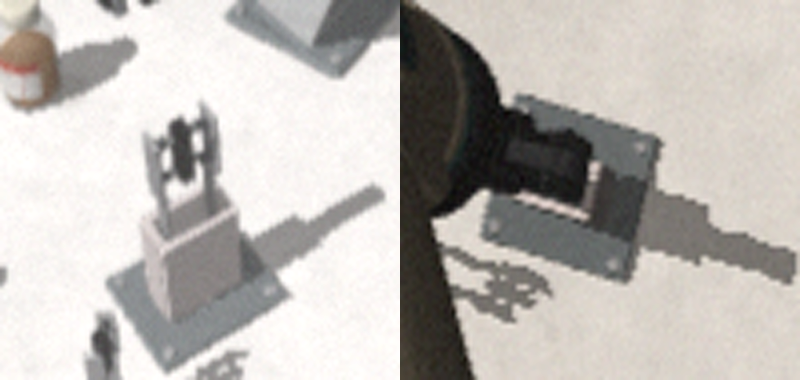

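```bash
cat >> kin.py <<'E'
import os
if os.path.exists("kin_data.txt"):
    for l in open("kin_data.txt"): add(*eval(l))
def cols(q):
    R=rots(q,G); M=[x.as_matrix() for x in R]
    return np.c_[[0,0,1],M[3][:,2],M[3][:,0],M[4][:,0],M[5][:,2],M[6][:,0],M[7][:,2],M[1][:,0],M[2][:,1],M[4][:,1],M[6][:,1]],R[-1]*C
def fit():
    n=cols(D[0][0])[0].shape[1]; w=np.array([0,0,1,1,0,1,0,1,1,1,1])*3e-3
    A=np.vstack([cols(q)[0] for q,p,r in D]+[np.diag(w)]); y=np.hstack([p for q,p,r in D]+[np.zeros(n)])
    x=np.linalg.lstsq(A,y,rcond=None)[0]; return x,(A@x-y)[:-n]
X,res=fit()
E
python3 - <<'E'
from kin import *
print(X); print(res.reshape(-1,3))
E
```

```text
[ 3.33318226e-01  5.59668358e-01  2.34575023e-03  1.65641258e-04
  3.80311853e-01  4.15194114e-04  3.47595662e-01 -3.29494548e-04
 -1.10977397e-02 -1.62783579e-02 -7.01387946e-04]
[[ 1.61131608e-05  2.51229444e-05  6.22092501e-05]
 [ 5.64719723e-07  1.35703058e-05  1.96540431e-05]
 [ 2.52739510e-05 -5.56913463e-06 -4.84368384e-05]
 [-3.76557991e-05 -2.05370220e-05  1.01425044e-04]
 [ 4.75916826e-05  2.92112230e-06 -1.34851499e-04]]
```

```bash
python3 - <<'E'
from h import *; from kin import *
for k in "ab":
 for tilt in (.35,.25):
  Bt=Ro.from_euler("z",YAW)*Ro.from_euler("y",-tilt)
  for z in (36,130):
   for sg in (1,-1):
    o=search(toolR(Bt,sg),inwell(k,[0,0,-68])+Bt.apply([0,0,.068+z/1000]),24)
    sel=[o[0]] if o else []
    sel+=[t for t in o if sel and abs(t[1][2]-sel[0][1][2])>.6][:1]
    print(k,tilt,z,sg,len(o),[(round(m,2),q.round(2).tolist()) for m,q in sel])
E
```

```text
a 0.35 36 1 8 [(np.float64(0.27), [0.53, 0.7, -0.87, 2.18, 1.46, 0.5, 0.25])]
a 0.35 36 -1 6 [(np.float64(0.06), [0.34, 0.6, -0.55, 2.19, 1.38, 0.29, -2.84]), (np.float64(0.03), [0.68, 0.84, -1.16, 2.18, 1.51, 0.76, -2.91])]
a 0.35 130 1 10 [(np.float64(0.27), [0.65, 0.49, -0.96, 2.17, 1.0, 0.5, 0.67]), (np.float64(0.14), [-0.47, 0.4, 0.58, 2.2, -0.86, 0.37, 2.51])]
a 0.35 130 -1 12 [(np.float64(0.18), [0.53, 0.43, -0.78, 2.18, 0.85, 0.41, -2.33]), (np.float64(0.11), [-0.41, 0.39, 0.5, 2.2, -0.77, 0.34, -0.71])]
a 0.25 36 1 10 [(np.float64(0.36), [0.53, 0.72, -0.89, 2.06, 1.14, 0.6, 0.57]), (np.float64(0.15), [-0.37, 0.61, 0.47, 2.08, -0.91, 0.38, 2.53])]
a 0.25 36 -1 12 [(np.float64(0.23), [0.39, 0.65, -0.66, 2.07, 0.98, 0.46, -2.43]), (np.float64(0.1), [-0.31, 0.6, 0.37, 2.08, -0.79, 0.33, -0.73])]
a 0.25 130 1 11 [(np.float64(0.38), [0.53, 0.49, -0.83, 2.03, 0.68, 0.61, 0.98]), (np.float64(0.34), [-0.56, 0.48, 0.73, 2.06, -0.71, 0.57, 2.36])]
a 0.25 130 -1 12 [(np.float64(0.38), [0.53, 0.49, -0.83, 2.03, 0.69, 0.61, -2.17]), (np.float64(0.31), [-0.48, 0.45, 0.61, 2.06, -0.61, 0.54
[... 351 characters left out ...]
, [0.88, 0.55, -1.02, 2.12, 0.93, 0.52, -2.21]), (np.float64(0.18), [-0.14, 0.41, 0.43, 2.14, -0.8, 0.41, -0.5])]
b 0.25 36 1 11 [(np.float64(0.35), [0.7, 0.75, -0.9, 2.01, 1.07, 0.6, 0.83]), (np.float64(0.17), [-0.13, 0.62, 0.39, 2.03, -0.84, 0.4, 2.62])]
b 0.25 36 -1 12 [(np.float64(0.31), [0.65, 0.71, -0.81, 2.01, 0.99, 0.54, -2.26]), (np.float64(0.15), [-0.1, 0.61, 0.34, 2.03, -0.77, 0.38, -0.58])]
b 0.25 130 1 11 [(np.float64(0.38), [0.7, 0.52, -0.81, 1.98, 0.61, 0.61, 1.23]), (np.float64(0.35), [-0.25, 0.47, 0.56, 2.0, -0.63, 0.58, 2.43])]
b 0.25 130 -1 12 [(np.float64(0.35), [0.65, 0.5, -0.73, 1.98, 0.54, 0.58, -1.84]), (np.float64(0.33), [-0.21, 0.46, 0.49, 2.0, -0.57, 0.56, -0.76])]
```

```bash
python3 - <<'E'
from h import *
R=toolR(Ro.from_euler("z",YAW)*Ro.from_euler("y",-.1))
for k in "ab":
  t=inwell(k,[-44,0,2.5]); print(k,delta(R,t+[0,0,.08]),delta(R,t-[0,0,.008]))
E
```

```text
a [  46.5 -258.8  -99.4    0.1   -5.8   18. ] [  46.5 -258.8 -187.4    0.1   -5.8   18. ]
b [  58.2 -348.1  -99.4    0.1   -5.8   18. ] [  58.2 -348.1 -187.4    0.1   -5.8   18. ]
```

arm_command(
  moves=[46,-259,-70,0,-5.8,18,46,-259,-70,0,-5.8,18,46,-259,-70,0,-5.8,18,46,-259,-70,0,-5.8,18,46,-259,-70,0,-5.8,18,46,-259,-140,0,-5.8,18,46,-259,-187,0,-5.8,18,46,-259,-187,0,-5.8,18,46,-259,-187,0,-5.8,18],
  jaw=-0.1,
)

```text
t: 8.8
ee_pos: [0.5306, 0.0031, 0.0777]
ee_rot: [-0.044, 0.669, 0.048, 0.741]
wrist_force: [-0.3, 0.5, 1.1]
width: 0.0381
```

```bash
python3 - <<'E'
from rec import *
R=toolR(Ro.from_euler("z",YAW)*Ro.from_euler("y",-.1))
print(delta(R,inwell("a",[-44,0,2.5])-[0,0,.008]))
cs=[snap("top"),snap("scene")]
f=lambda i:cv2.convertScaleAbs(cv2.resize(i,(400,400),interpolation=cv2.INTER_CUBIC),alpha=1.5)
cv2.imwrite("pics/tab.png",np.hstack([f(cs[0]["image"][160:240,260:340,::-1]),f(cs[1]["image"][160:240,240:320,::-1])]))
E
```

```text
8.8 [-0.034  0.662 -0.03   2.074  0.043  0.304  1.604] [0.531 0.003 0.078]
[-0.8  0.  -2.   0.1  0.1 -0. ]
```

View pics/tab.png

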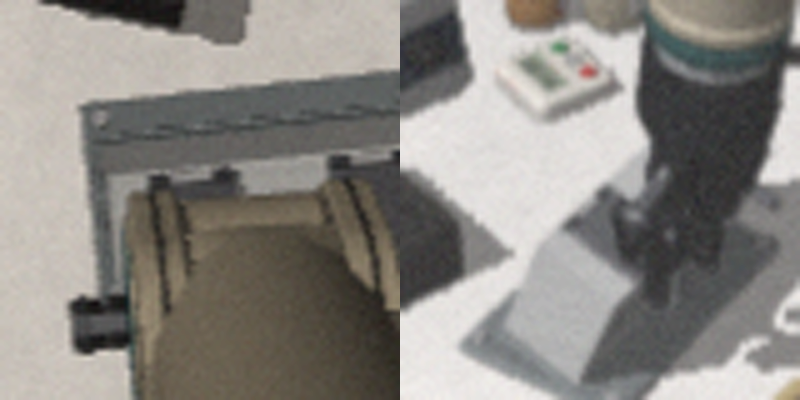

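arm_command(
  moves=[0,0,-1,0,0,0,0,0,-1,0,0,0,0,0,-1,0,0,0,0,0,-1,0,0,0,0,0,-1,0,0,0],
  jaw=-1,
  grip_force=25,
)

```text
t: 9.52
ee_pos: [0.5304, 0.0034, 0.0764]
ee_rot: [-0.044, 0.668, 0.048, 0.741]
wrist_force: [-1.1, 1.8, 8.3]
width: 0.0089
```

arm_command(
  moves=[-2.8,-0.4,10,0,0,0,-4,-0.5,20,0,0,0,-3.8,-0.5,30.5,0,0,0,-2,-0.3,40.7,0,0,0,1.3,0.2,50.5,0,0,0,6,0.8,59.7,0,0,0,12,1.6,68,0,0,0,19,2.5,75.5,0,0,0],
)

```text
t: 10.52
ee_pos: [0.5469, 0.0055, 0.1507]
ee_rot: [-0.044, 0.671, 0.048, 0.739]
wrist_force: [-1.2, 3.8, -2.9]
width: 0.0092
```

arm_command(
  moves=[8,1,6,0,0,0,17,2,11,0,0,0,27,3.5,14.6,0,0,0,37,4.8,16.7,0,0,0,46,6,17,0,0,0,46,6,17,0,0,0,46,6,17,0,0,0],
)

```text
t: 11.4
ee_pos: [0.5954, 0.0121, 0.169]
ee_rot: [-0.044, 0.669, 0.048, 0.741]
wrist_force: [-3.2, 3.2, 4.6]
width: 0.0087
```

arm_command(
  moves=[0,0,0,0,0,0,0,0,0,0,0,0,0,0,0,0,0,0,-8,0,50,0,0,0,-60,0,90,0,0,0,-90,60,110,0,0,0,-90,120,110,0,0,0,-90,180,110,0,0,0,-90,180,110,0,0,0],
  jaw=0,
)

```text
t: 12.52
ee_pos: [0.5035, 0.1978, 0.278]
ee_rot: [-0.046, 0.669, 0.052, 0.74]
wrist_force: [-1.0, -0.3, -0.3]
width: 0.0427
```

```bash
python3 - <<'E'
from rec import *
c=snap("top")
for n in("bush_center","stub_center"): print(n,[(round(r["conf"],2),np.round(r["centre"],4).tolist()) for r in env.pinpoint(n,"top")[:3]])
f=lambda i:cv2.convertScaleAbs(cv2.resize(i,(640,560),interpolation=cv2.INTER_CUBIC),alpha=1.8)
cv2.imwrite("pics/w.png",f(c["image"][165:235,275:355,::-1]))
for k in "ab": print(proj(c,[well(k),inwell(k,[0,0,-70])]))
E
```

```text
12.525 [-0.395  0.37  -0.069  1.851  0.075  0.826  1.205] [0.503 0.198 0.278]
bush_center [(0.46, [0.5895, 0.0053, 0.0354])]
stub_center [(0.19, [0.4503, -0.281, 0.0033])]
[[298.174 205.295]
 [296.227 199.848]]
[[333.95  201.714]
 [329.966 196.48 ]]
```

View pics/w.png

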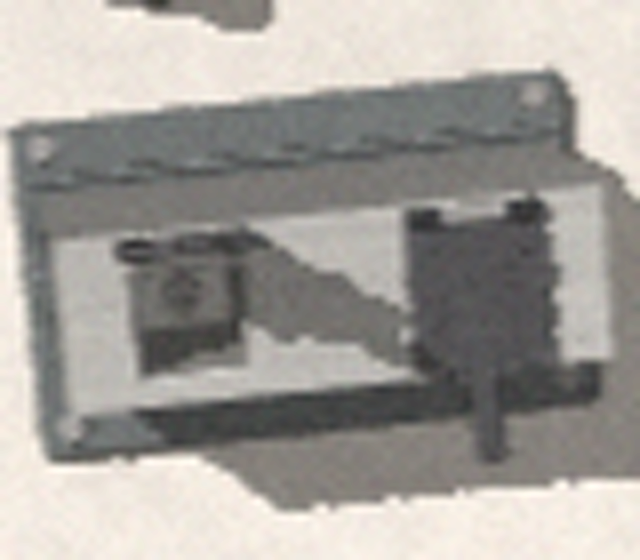

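```bash
python3 - <<'E'
from h import *
c=snap("top")
pr=lambda p:((proj(c,inwell("a",p))[0]-[275,165])*8+4).round(0)
for p in([-16,17,0],[-16,-17,0],[16,-17,0],[-26,41,0],[-26,-131,0],[30,41,0],[30,-131,0],[0,0,-56],[0,0,-70]): print(p,pr(p))
# bush: solve x,y at z=-56
from scipy.optimize import fsolve
print(fsolve(lambda v:pr_(v),[0,0]) if 0 else least_squares(lambda v:proj(c,inwell("a",[v[0],v[1],-56]))[0]-[275+178/8,165+283/8],[0,0]).x) if 0 else None
from scipy.optimize import least_squares
print(least_squares(lambda v:proj(c,inwell("a",[v[0],v[1],-56]))[0]-[275+178/8,165+283/8],[0,0]).x)
g=cv2.cvtColor(c["image"],cv2.COLOR_RGB2GRAY)
E
```

```text
[-16, 17, 0] [140. 382.]
[-16, -17, 0] [248. 371.]
[16, -17, 0] [239. 271.]
[-26, 41, 0] [ 66. 420.]
[-26, -131, 0] [611. 365.]
[30, 41, 0] [ 50. 245.]
[30, -131, 0] [600. 191.]
[0, 0, -56] [177. 291.]
[0, 0, -70] [174. 283.]
[ 1.189 -1.819]
```

```bash
python3 - <<'E'
from h import *
R=toolR(Ro.from_euler("z",-.178))
print(delta(R,[.4826,.261,.2]),delta(R,[.4826,.261,.112]))
E
```

```text
[-22.   71.5 -77.5   0.3   5.7 -17.5] [ -22.    71.5 -165.5    0.3    5.7  -17.5]
```

arm_command(
  moves=[-22,71,0,0.3,5.7,-17.5,-22,71,-40,0.3,5.7,-17.5,-22,71,-78,0.3,5.7,-17.5,-22,71,-78,0.3,5.7,-17.5,-22,71,-78,0.3,5.7,-17.5,-22,71,-78,0.3,5.7,-17.5],
  jaw=0.5,
)

```text
t: 13.48
ee_pos: [0.4836, 0.2623, 0.2015]
ee_rot: [0.063, 0.703, -0.061, 0.706]
wrist_force: [-0.1, -0.7, -0.6]
width: 0.0643
```

```bash
python3 - <<'E'
from rec import *
R=toolR(Ro.from_euler("z",-.178))
print(delta(R,[.4826,.261,.112]))
c=snap("scene")
f=lambda i:cv2.convertScaleAbs(cv2.resize(i,(720,560),interpolation=cv2.INTER_CUBIC),alpha=1.6)
cv2.imwrite("pics/g.png",f(c["image"][220:290,200:290,::-1]))
E
```

```text
13.475 [-0.537  0.519 -0.015  1.836  0.01   0.781  0.837] [0.484 0.262 0.202]
[ -1.   -1.3 -89.5  -0.2   0.2  -0.1]
```

View pics/g.png

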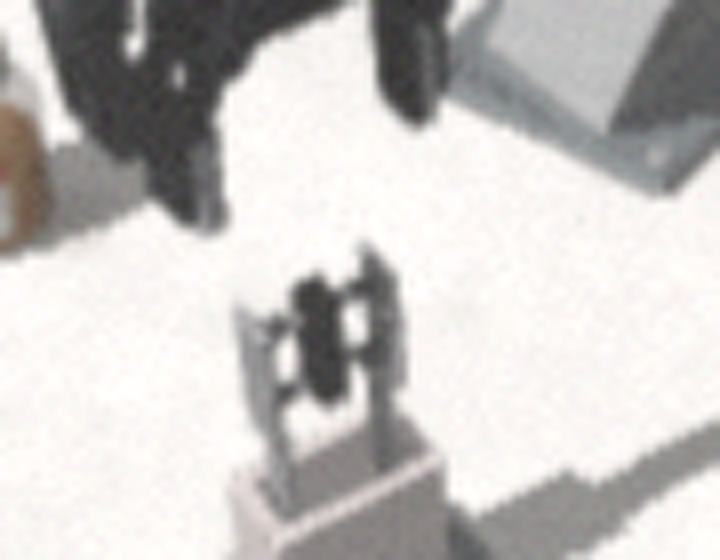

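arm_command(
  moves=[-1,-1,-45,0,0,0,-1,-1,-89.5,0,0,0,-1,-1,-89.5,0,0,0,-1,-1,-89.5,0,0,0],
)

```text
t: 14.02
ee_pos: [0.4825, 0.2621, 0.1119]
ee_rot: [0.063, 0.703, -0.061, 0.705]
wrist_force: [0.7, 0.2, -0.1]
width: 0.0638
```

arm_command(
  moves=[0,0,0,0,0,0,0,0,0,0,0,0,0,0,0,0,0,0,0,0,0,0,0,0,0,0,0,0,0,0],
  jaw=-0.2,
  grip_force=30,
)

```text
t: 14.65
ee_pos: [0.483, 0.2623, 0.1126]
ee_rot: [0.063, 0.703, -0.06, 0.706]
wrist_force: [-0.5, -1.1, 7.2]
width: 0.0343
```

arm_command(
  moves=[0,0,30,0,0,0,0,0,60,0,0,0,0,0,100,0,0,0,0,0,140,0,0,0,0,0,140,0,0,0,0,0,140,0,0,0],
)

```text
t: 15.4
ee_pos: [0.481, 0.2612, 0.2504]
ee_rot: [0.062, 0.704, -0.061, 0.705]
wrist_force: [-0.0, -0.7, -0.9]
width: 0.0345
```

```bash
python3 - <<'E'
from rec import *
print(s["width"],s["wrist_force"])
for n in("tongs_grip","tongs"): print(n,[(round(r["conf"],2),np.round(r["centre"],4).tolist()) for r in (snap("scene"),env.pinpoint(n,"scene"))[1][:3]])
c=snap("scene")
f=lambda i:cv2.convertScaleAbs(cv2.resize(i,(720,720),interpolation=cv2.INTER_CUBIC)[:600],alpha=1.6)
p=proj(c,s["ee_pos"]-[0,0,.05])[0].astype(int); print(p, proj(c,[s["ee_pos"],s["ee_pos"]-[0,0,.106]]))
cv2.imwrite("pics/l.png",f(c["image"][p[1]-45:p[1]+45,p[0]-45:p[0]+45,::-1]))
E
```

```text
15.4 [-0.538  0.457 -0.015  1.784  0.007  0.899  0.84 ] [0.481 0.261 0.25 ]
0.03446633882243489 [-0.02  -0.74  -0.947]
tongs_grip [(0.65, [0.4773, 0.2594, 0.2721]), (0.54, [0.4494, 0.3722, 0.087])]
tongs [(0.85, [0.4858, 0.2605, 0.1419]), (0.68, [0.4433, 0.3696, -0.0024])]
[238 241] [[236.81  225.674]
 [240.256 259.014]]
```

View pics/l.png

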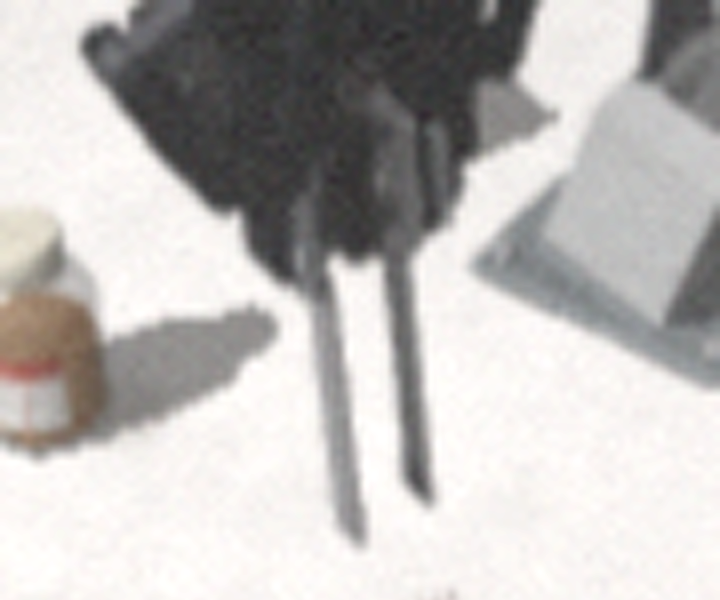

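```bash
cat > sim.py <<'E'
from h import *; from kin import *
def path(q,poses,w=.02,n=15):
    # poses: list of (R,p); interpolate & warm start
    for R,p in poses:
        p0,R0=fk(q); rv=(R*R0.inv()).as_rotvec()
        for t in np.linspace(0,1,n+1)[1:]:
            q,e=ik(Ro.from_rotvec(rv*t)*R0,p0+(np.array(p)-p0)*t,q,w)
        print("   ",q.round(2),"e",round(e,4))
    return q
def wp(k,tilt,z,x=0,y=0,roll=0): # tip at z mm in well frame (along tilted axis thru floor), tcp 106 behind
    Bt=Ro.from_euler("z",YAW)*Ro.from_euler("x",roll)*Ro.from_euler("y",-tilt)
    f=inwell(k,[x,y,-68]); return toolR(Bt),f+Bt.apply([0,0,(z+68+106)/1000])
E
python3 - <<'E'
from sim import *
s=env.get_state(); q=s["joint_pos"]
print(fk(q)[0]-s["ee_pos"])
for tilt in(.25,.3,.35):
    print("direct",tilt); path(q,[wp("a",0,100),wp("a",tilt,40),wp("a",tilt,-68)])
    for r in(.3,-.3):
        print("roll",r); path(q,[wp("a",tilt,100,roll=r),wp("a",tilt,40),wp("a",tilt,-68)])
# calibrate solver on known: start->tab b sg -1
R=toolR(B,-1)
print("check"); path(D[0][0],[(R,inwell("b",[-44,0,92])),(R,inwell("b",[-44,0,-5.5]))])
E
```

```text
[ 0.  0. -0.]
direct 0.25
    [-0.03  0.47 -0.05  1.58  0.03  1.09  1.61] e 0.0
    [ 0.01  0.36 -0.07  2.04  0.01  0.5   1.63] e 0.0
    [-0.02  0.56 -0.05  2.08  0.03  0.26  1.61] e 0.0
roll 0.3
    [ 0.49  0.39 -0.24  1.88 -0.4   0.8   2.21] e 0.0001
    [-0.04  0.36 -0.01  2.04 -0.04  0.5   1.68] e 0.0001
    [-0.04  0.56 -0.02  2.08 -0.04  0.25  1.68] e 0.0
roll -0.3
    [-0.54  0.31  0.13  2.01  0.49  0.72  0.96] e 0.0
    [ 0.04  0.36 -0.12  2.03  0.06  0.5   1.59] e 0.0001
    [ 0.    0.56 -0.08  2.07  0.09  0.26  1.56] e 0.0
direct 0.3
    [-0.03  0.47 -0.05  1.58  0.03  1.09  1.61] e 0.0
    [ 0.02  0.34 -0.08  2.11  0.01  0.4   1.64] e 0.0
    [ 0.19  0.57 -0.34  2.13  0.79  0.23  0.88] e 0.0009
roll 0.3
    [ 0.55  0.36 -0.27  1.96 -0.45  0.73  2.28] e 0.0001
    [-0.05  0.34  0.01  2.11 -0.07  0.4   1.72] e 0.0001
    [-0.24  0.57  0.28  2.14 -0.89  0.23  2.52] e 0.0009
roll -0.3
    [-0.59  0.28  0.16  2.09  0.56  0.64  0.88] e 0.0001
    [ 0.08  0.34 -0.16  2.11  0.09  0.4   1.56] e 0.0001
    [ 0.19  0.57 -0.34  2.13  0.79  0.23  0.88] e 0.0009
direct 0.35
    [-0.03  0.47 -0.05  1.58  0.03  1.09  1.61] e 0.0
    [ 0.03  0.32 -0.09  2.18 -0.    0.3   1.65] e 0.0001
    [ 0.27  0.58 -0.45  2.19  1.31  0.23  0.37] e 0.0004
roll 0.3
    [ 0.61  0.34 -0.32  2.04 -0.52  0.65  2.37] e 0.0001
    [-0.06  0.32  0.03  2.18 -0.14  0.3   1.79] e 0.0002
    [-0.26  0.57  0.31  2.17 -1.1   0.23  2.74] e 0.0323
roll -0.3
    [-0.64  0.25  0.2   2.17  0.65  0.56  0.77] e 0.0001
    [ 0.13  0.32 -0.22  2.18  0.15  0.3   1.5 ] e 0.0002
    [ 0.27  0.58 -0.45  2.19  1.31  0.23  0.37] e 0.0004
check
    [ 0.06  0.45  0.19  2.25 -1.06  0.23 -0.21] e 0.002
    [ 0.08  0.67  0.15  2.14 -1.1   0.23 -0.19] e 0.0903
```

```bash
python3 - <<'E'
from sim import *
for z in(50,-68):
    R,p=wp("a",.25,z,0,-1); print(p,delta(R,p))
E
```

```text
[0.54  0.003 0.25 ] [  59.1 -257.7    0.4   -0.3  -14.4   17.4]
[0.569 0.007 0.135] [  88.1 -253.9 -113.9   -0.3  -14.4   17.4]
```

arm_command(
  moves=[10,-40,20,0,-3,5,30,-100,20,0,-8,12,59,-160,20,-0.3,-14.4,17.4,59,-220,15,-0.3,-14.4,17.4,59,-258,0,-0.3,-14.4,17.4,59,-258,0,-0.3,-14.4,17.4,59,-258,0,-0.3,-14.4,17.4,59,-258,0,-0.3,-14.4,17.4],
)

```text
t: 16.65
ee_pos: [0.5406, 0.0053, 0.2504]
ee_rot: [-0.04, 0.612, 0.053, 0.788]
wrist_force: [0.2, 1.1, -0.9]
width: 0.0344
```

```bash
python3 - <<'E'
from sim import *
s=env.get_state(); print(s["joint_pos"],s["width"])
R,p=wp("a",.25,50,0,-1); print(delta(R,p)); R,p=wp("a",.25,-68,0,-1); print(delta(R,p))
for cn in("scene","top"):
    c=snap(cn); print([(n,round(r["conf"],2),np.round(r["centre"],4).tolist()) for n in("tongs","well_a") for r in env.pinpoint(n,cn)[:2]])
    if cn=="scene":
        x=s["ee_pos"]+Ro.from_quat(s["ee_rot"]).apply([.106,0,0]); print(x,proj(c,x),proj(c,[inwell("a",[-16,17,0]),inwell("a",[-16,-17,0]),well("a")]))
        cv2.imwrite("pics/pre.png",cv2.convertScaleAbs(cv2.resize(c["image"][150:225,240:340,::-1],(800,600),interpolation=cv2.INTER_CUBIC),alpha=1.7))
E
```

```text
[ 0.02   0.342 -0.087  2.027  0.016  0.523  1.632] 0.03438159473779984
[-0.6 -1.8 -0.7 -0.1  0.1 -0.2]
[  28.3    2.  -115.    -0.1    0.1   -0.2]
[('tongs', 0.66, [0.4475, 0.3711, 0.001]), ('tongs', 0.62, [0.5709, 0.0089, 0.1413]), ('well_a', 0.8, [0.5831, -0.0818, 0.0977]), ('well_a', 0.68, [0.5707, 0.0072, 0.0952])]
[0.567 0.009 0.148] [[284.622 192.758]] [[284.489 212.693]
 [291.161 206.256]
 [283.483 206.069]]
[('tongs', 0.55, [0.4467, 0.3699, -0.0017]), ('tongs', 0.28, [0.488, 0.2649, -0.0026]), ('well_a', 0.98, [0.5738, 0.0108, 0.0954]), ('well_a', 0.9, [0.5838, -0.0797, 0.0931])]
```

View pics/pre.png

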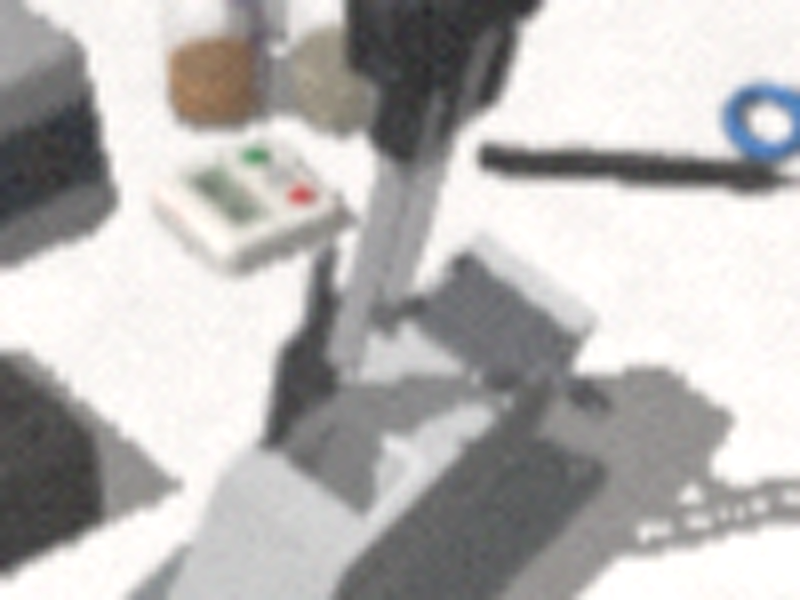

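arm_command(
  moves=[0,-1.8,-1,0,0,0,7,-0.8,-28,0,0,0,13.6,0.1,-57,0,0,0,13.6,0.1,-57,0,0,0,13.6,0.1,-57,0,0,0],
)

```text
t: 17.58
ee_pos: [0.5542, 0.0034, 0.1939]
ee_rot: [-0.039, 0.612, 0.052, 0.789]
wrist_force: [-0.7, -0.6, -0.8]
width: 0.0347
```

```bash
python3 - <<'E'
from sim import *
s=env.get_state(); print(s["joint_pos"],s["width"],s["wrist_force"])
R,p=wp("a",.25,-8,0,-1); print(delta(R,p)); R,p=wp("a",.25,-66,0,-1); print(delta(R,p))
c=snap("scene")
cv2.imwrite("pics/in.png",cv2.convertScaleAbs(cv2.resize(c["image"][165:225,250:330,::-1],(800,600),interpolation=cv2.INTER_CUBIC),alpha=1.7))
E
```

```text
[ 0.013  0.446 -0.076  2.061  0.03   0.385  1.624] 0.034728838065349224 [-0.712 -0.647 -0.788]
[-0.   1.9 -0.4 -0.1  0.1 -0. ]
[ 14.2   3.8 -56.6  -0.1   0.1  -0. ]
```

View pics/in.png

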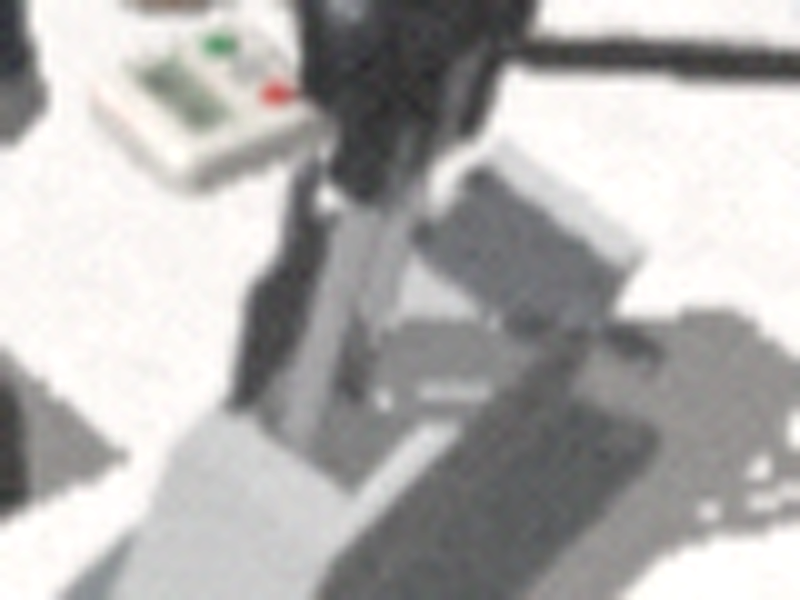

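```bash
python3 - <<'E'
from sim import *
c=snap("scene"); s=env.get_state()
pr=lambda p:((proj(c,p)-[250,165])*10+5).round(0)
for p in([-26,41,0],[30,41,0],[-16,17,0],[16,17,0],[16,-17,0],[-16,-17,0],[7,12,0]): print(p,pr(inwell("a",p)))
R=Ro.from_quat(s["ee_rot"]); 
for l in(.106,.100,.09): 
  for y in(12.5,-12.5): print(l,y,pr(s["ee_pos"]+R.apply([l,y/1000,0])), (B.inv().apply(s["ee_pos"]+R.apply([l,y/1000,0])-well("a"))*1000).round(1))
E
```

```text
[-26, 41, 0] [[329. 551.]]
[30, 41, 0] [[174. 429.]]
[-16, 17, 0] [[350. 482.]]
[16, 17, 0] [[262. 414.]]
[16, -17, 0] [[330. 351.]]
[-16, -17, 0] [[417. 418.]]
[7, 12, 0] [[297. 423.]]
0.106 12.5 [[295. 435.]] [ 6.7  9.8 -7.4]
0.106 -12.5 [[344. 389.]] [  6.7 -15.2  -7.4]
0.1 12.5 [[299. 422.]] [ 7.3  9.8 -1.4]
0.1 -12.5 [[348. 375.]] [  7.3 -15.2  -1.5]
0.09 12.5 [[306. 399.]] [8.3 9.8 8.5]
0.09 -12.5 [[356. 352.]] [  8.3 -15.2   8.5]
```

arm_command(
  moves=[0,1.9,0,0,0,0,3.5,2.4,-14,0,0,0,7,2.9,-28,0,0,0,10.6,3.4,-42,0,0,0,10.6,3.4,-42,0,0,0],
)

```text
t: 18.3
ee_pos: [0.5637, 0.007, 0.1493]
ee_rot: [-0.039, 0.613, 0.052, 0.787]
wrist_force: [0.4, -0.0, -0.9]
width: 0.0342
```

arm_command(
  moves=[3.6,0,-12,0,0,0,4,0,-14.5,0,0,0,4,0,-14.5,0,0,0,4,0,-14.5,0,0,0],
)

```text
t: 18.8
ee_pos: [0.5687, 0.007, 0.137]
ee_rot: [-0.039, 0.612, 0.052, 0.788]
wrist_force: [-0.5, 0.7, 0.2]
width: 0.0344
```

```bash
python3 - <<'E'
from rec import *
from sim import wp
print(s["wrist_force"],s["torque"],s["width"])
print((B.inv().apply(s["ee_pos"]+Ro.from_quat(s["ee_rot"]).apply([.106,0,0])-well("a"))*1000).round(1))
for z in(-66,-68): print(delta(*wp("a",.25,z,0,-1)))
E
```

```text
18.8 [-0.005  0.559 -0.061  2.076  0.045  0.257  1.607] [0.569 0.007 0.137]
[-0.504  0.726  0.161] [-0.018  0.348  0.01 ] 0.03438326263408931
[  0.5  -1.  -66.4]
[-0.3  0.2  0.3 -0.1  0.1 -0. ]
[ 0.2  0.3 -1.7 -0.1  0.1 -0. ]
```

arm_command(
  moves=[0,0,-0.5,0,0,0,0,0,-0.5,0,0,0,0,0,-0.5,0,0,0,0,0,-0.5,0,0,0,0,0,-0.5,0,0,0],
  jaw=-1,
  grip_force=30,
)

```text
t: 19.42
ee_pos: [0.5689, 0.0069, 0.1369]
ee_rot: [-0.039, 0.611, 0.052, 0.789]
wrist_force: [-1.7, 0.4, 6.1]
width: 0.0204
```

arm_command(
  moves=[0,0,0,0,0,0,0,0,0,0,0,0,0,0,0,0,0,0,-7,-1,28,0,0,0,-14,-2,56,0,0,0,-21,-3,84,0,0,0,-32,-4,125,0,0,0,-32,50,135,0,0,0,-40,110,135,0,0,0,-50,170,135,0,0,0,-50,170,135,0,0,0],
  jaw=-0.2,
)

```text
t: 20.8
ee_pos: [0.5168, 0.1843, 0.2712]
ee_rot: [-0.042, 0.611, 0.058, 0.788]
wrist_force: [1.1, -0.8, -0.5]
width: 0.0338
```

```bash
python3 - <<'E'
from rec import *
print(s["width"],s["wrist_force"])
c=snap("top")
for n in("bush_center","stub_center"): print(n,[(round(r["conf"],2),np.round(r["centre"],4).tolist()) for r in env.pinpoint(n,"top")[:3]])
i=c["image"][180:215,285:310,::-1]
c2=snap("scene"); tip=s["ee_pos"]+Ro.from_quat(s["ee_rot"]).apply([.106,0,0]); p=proj(c2,tip)[0]; print(tip,p)
x,y=p.astype(int); j=c2["image"][y-30:y+15,x-22:x+22,::-1]
f=lambda i:cv2.convertScaleAbs(cv2.resize(i,(400,560),interpolation=cv2.INTER_CUBIC),alpha=1.8)
cv2.imwrite("pics/w2.png",np.hstack([f(i),f(j)]))
E
```

```text
20.8 [-0.406  0.326 -0.042  1.978  0.147  0.601  1.158] [0.517 0.184 0.271]
0.033774867150789395 [ 1.051 -0.82  -0.462]
bush_center []
stub_center []
[0.543 0.189 0.169] [243.483 223.849]
```

View pics/w2.png

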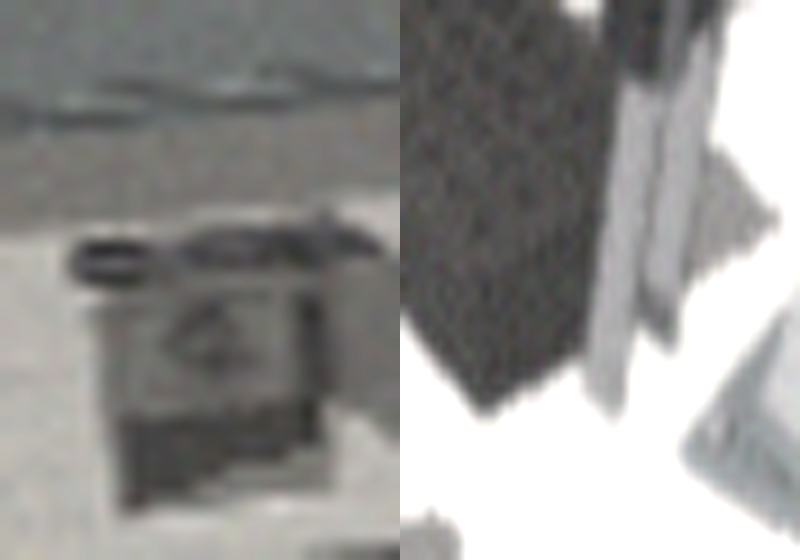

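```bash
cat > tong.py <<'E'
from rec import *
from scipy.optimize import least_squares
c2=snap("scene"); R=Ro.from_quat(s["ee_rot"])
def tips(phi,d,g=12.5): # grasp point 19 behind tcp, tips 125 past grasp
    L=R*Ro.from_euler("y",phi)
    return s["ee_pos"]+R.apply([-.019,0,0])+np.array([L.apply([.125+d,y/1000,0]) for y in(11.5,-11.5)])
E
python3 - <<'E'
from tong import *
x,y=221,193
pa=[x+203/9.09-.5,y+405/12.44-.5]; pb=[x+258/9.09-.5,y+338/12.44-.5]
print(pa,pb,proj(c2,tips(0,0)))
r=least_squares(lambda v:(proj(c2,tips(*v))-[pa,pb]).ravel(),[0,0]); print(r.x,r.fun)
g=c2["image"][195:232,225:258].astype(int).sum(2)
for i,row in enumerate(g): print(195+i,*(f"{v:3d}" for v in row))
E
```

```text
21.0 [-0.396  0.325 -0.035  1.98   0.148  0.602  1.159] [0.519 0.175 0.271]
[242.83223322332233, 225.05627009646304] [248.8828382838284, 219.67041800643088] [[242.901 224.177]
 [248.642 219.046]]
[0.005 0.002] [ 0.16  -0.127 -0.159  0.125]
195 132 120 107 106 132 123 136 139 134 107 121 122 133 148 124 149 196 206 148 124 114 115 127 114 121 175 181 152 173 210 196 258 391
196 134 122 121 129 135 121 138 132 132 117 118 114 127 126 139 145 149 167 145 118 116 127 125 111 133 175 171 176 232 274 243 280 422
197 125 137 139 123 130 116 132 127 112 128 128 118 120 112 133 141 139 139 133 149 129 117 131 123 146 191 181 200 274 288 284 326 432
198 132 126 121 136 109 115 111 132 147 125 137 127 116 119 128 127 145 137 125 138 155 169 147 127 140 184 184 234 285 288 301 348 438
199 118 120 133 134 131 133 109 129 115 126 136 133 125 122 121 132 127 139 124 149 194 243 219 196 190 198 228 276 293 283 291 400 447
200 116 116 130 129 136 133 130 113 120 116 132 143 132 135 136 114 121 134 130 149 207 288 287 278 237 219 267 296 292 278 311 429 448
201 133 140 133 144 134 134 139 128 122 121 
[... 3471 characters left out ...]
 398 343 306 297 252
227 463 466 465 461 451 447 447 458 457 456 451 460 448 452 453 452 455 454 454 450 444 459 450 447 456 451 451 407 322 300 312 280 218
228 462 463 461 455 461 466 468 456 461 461 453 450 451 457 450 456 453 460 449 456 449 463 452 451 461 442 415 333 277 263 298 262 235
229 458 455 461 467 461 473 470 463 466 461 458 456 455 449 449 444 458 459 452 458 460 454 457 455 452 444 398 330 284 276 272 261 249
230 462 469 466 456 465 464 465 460 462 463 459 451 461 452 450 445 456 459 460 457 454 453 454 453 458 457 443 379 311 302 280 263 252
231 458 472 463 459 470 466 464 467 465 462 463 462 457 462 456 451 451 459 455 468 455 459 458 458 453 461 449 440 395 352 310 281 286
```

```bash
python3 - <<'E'
from h import *
c=snap("top")
for p in([-16,0,0],[16,0,0],[-16,0,-70],[0,0,-70],[0,0,-56],[5,0,-56],[-5,0,-56],[-26,0,0],[30,0,0],[25,0,2.5]): print(p,proj(c,inwell("a",p))[0].round(1))
g=c["image"].astype(int).sum(2)
print("cols 290..305")
for r in range(188,222): print(r,*(f"{v:3d}" for v in g[r,288:310]))
E
```

```text
[-16, 0, 0] [298.7 211.5]
[16, 0, 0] [297.6 199. ]
[-16, 0, -70] [296.7 205.7]
[0, 0, -70] [296.2 199.8]
[0, 0, -56] [296.6 200.9]
[5, 0, -56] [296.4 199. ]
[-5, 0, -56] [296.8 202.7]
[-26, 0, 0] [299.1 215.4]
[30, 0, 0] [297.1 193.5]
[25, 0, 2.5] [297.4 195.7]
cols 290..305
188 184 190 194 188 192 190 200 195 188 204 202 207 198 198 200 190 199 200 199 192 205 195
189 195 203 200 199 201 195 208 204 199 197 200 199 200 205 194 199 199 196 196 196 194 197
190 205 205 192 198 204 202 198 190 198 199 198 197 196 200 202 203 201 203 194 196 203 203
191 200 199 191 203 197 209 202 198 198 197 205 201 193 199 200 199 206 197 202 202 203 204
192 192 198 201 195 200 192 209 200 204 195 205 202 207 201 199 199 218 230 245 254 259 276
193 205 203 203 206 195 205 205 220 223 239 248 244 269 275 237 232 207 187 259 297 304 306
194 250 249 268 265 228 275 244 228 217 176 168 148 150 147 128 123 137 126 139 165 261 294
195 297 224 133  80  99 118 153 171 147 123 137 142 157 125 117 104 123 135 118 117 145 252
196 285 176 142 155 152 146 142 155 156 113 124 123 133 130 136 121 115 123 168 189 178 
[... 1603 characters left out ...]
 310 298 298 300 304 289 299 301 262 240 213 199 201 165
215 300 299 303 296 294 288 295 264 243 202 201 200 164 165 129 110 114 112 114 120 110 114
216 250 245 229 194 120 113 112 111 109 113 117 109 122 109 109 113 117 120 112 114 112 107
217 184 199 189 191 144 113 113 113 112 112 115 112 117 119 120 117 108 116 116 106 113 113
218 187 187 188 181 190 150 123 121 106 104 114 111 112 118 111 112 124 116 114 122 108 110
219 189 187 183 189 191 185 193 148 117 113 120 117 118 118 106 118 113 115 115 116 123 129
220 198 186 185 175 164 168 160 154 135 114 121 118 142 154 141 165 168 192 213 205 204 207
221 139 162 153 151 150 158 176 182 214 228 236 228 223 210 209 199 209 213 222 213 208 212
```

```bash
python3 - <<'E'
from tong import *
print(s["qd"].round(3))
for phi in(0,.05,.1):
  L=R*Ro.from_euler("y",phi)
  for l in(.125,.11,.09,.07):
    q=s["ee_pos"]+R.apply([-.019,0,0])+np.array([L.apply([l,.0115,dz]) for dz in(-.006,0,.006)]); print(phi,l,proj(c2,q).round(1).ravel())
print(R.as_matrix())
g=c2["image"][195:232,225:258].astype(int).sum(2); print(g[10],g[25])
E
```

```text
21.1 [-0.395  0.325 -0.036  1.98   0.148  0.602  1.159] [0.519 0.175 0.271]
[ 0.003  0.001 -0.002 -0.002 -0.    -0.001 -0.002]
0 0.125 [244.8 225.4 242.9 224.  241.  222.7]
0 0.11 [245.6 221.6 243.7 220.2 241.8 218.9]
0 0.09 [246.7 216.4 244.8 215.  242.9 213.6]
0 0.07 [247.9 211.  245.9 209.6 244.  208.3]
0.05 0.125 [246.8 226.6 244.9 225.4 243.  224.1]
0.05 0.11 [247.4 222.7 245.5 221.4 243.5 220.1]
0.05 0.09 [248.2 217.3 246.3 216.  244.3 214.7]
0.05 0.07 [249.1 211.7 247.1 210.4 245.1 209.1]
0.1 0.125 [248.8 227.8 246.9 226.7 244.9 225.5]
0.1 0.11 [249.2 223.7 247.2 222.5 245.3 221.3]
0.1 0.09 [249.7 218.1 247.7 216.9 245.8 215.7]
0.1 0.07 [250.2 212.3 248.2 211.1 246.2 209.9]
[[ 0.246 -0.127  0.961]
 [ 0.033  0.992  0.123]
 [-0.969  0.001  0.248]]
[123 131 147 151 157 131 128 121 126 136 139 144 138 129 120 127 124 126
 134 203 290 297 292 268 233 278 296 286 283 230 269 304 388] [134 139 131 135 132 118 128 125 115 120 127 114 119 123 126 142 202 285
 290 287 284 314 435 433 378 321 347 435 447 448 452 442 441]
```

```bash
python3 - <<'E'
from h import *
w=cv2.imread("pics/w.png"); w=cv2.resize(w,(80,70),interpolation=cv2.INTER_AREA).astype(float)/1.8
a=w.sum(2)[30:43,15:31]
c=snap("top"); b=c["image"][195:208,290:306].astype(float).sum(2)
np.set_printoptions(linewidth=200)
print(a.round(0).astype(int)); print(b.astype(int))
E
```

```text
[[142 106 108 129 165 176 155 126 145 145 144 117 102 102 118 132]
 [135 143 146 143 148 162 149 129 136 135 139 139 137 114 116 137]
 [156 121 111 119 144 152 168 176 180 177 178 176 178 158 151 167]
 [274 220 175 169 174 171 159 148 158 158 165 175 172 141 127 144]
 [261 202 173 160 176 172 152 130 136 162 183 188 173 132 102 140]
 [263 198 176 181 186 154 136 139 142 133 167 186 181 139 108 138]
 [287 213 176 184 184 152 151 145 146 151 172 178 184 146 112 136]
 [288 222 186 186 183 161 141 132 121 141 174 186 184 160 119 128]
 [296 221 182 191 179 168 153 141 138 159 183 184 175 154 123 129]
 [300 219 176 185 187 183 173 157 153 171 177 178 176 151 118 138]
 [299 223 176 176 177 177 163 161 151 148 146 137 132 124 113 202]
 [308 238 163 135 127 121 117 119 119 118 119 109 114 113 116 214]
 [303 249 163 121 117 121 108 113 115 119 114 109 109 122 129 203]]
[[130  89  91 107 160 165 143 124 148 150 149 120 107 108 126 146]
 [123 146 153 153 145 154 149 117 118 131 131 126 135 117 113 130]
 [135 102  83 100 139 142 160 180 172 182 176 185 180 167 156 165]
 [286 215 177 172 166 169 157 142 148 160 153 161 163 124 121 138]
 [253 186 161 160 170 173 149 115 115 159 186 178 186 130 112 140]
 [257 191 178 186 178 163 126 135 141 151 167 195 180 136  95 133]
 [287 211 173 181 180 141 133 158 140 137 167 176 184 147 110 140]
 [296 211 178 186 181 153 149 139 113 134 142 162 179 148 104 128]
 [307 215 175 181 195 187 163 149 142 148 176 175 185 148 113 131]
 [297 223 178 183 169 178 181 171 161 173 182 178 180 143 113 124]
 [304 221 178 175 179 177 164 166 151 146 148 134 126 113 102 214]
 [311 245 147 112 118 111 109 116 111 121 112 113 102 122 114 218]
 [303 246 159 114 115 113 121 122 122 113 103 120 118 119 118 201]]
```

```bash
python3 - <<'E'
from sim import *
for z in(50,-8,-50,-67): print(z,delta(*wp("a",.25,z,0,-1.5)))
E
```

```text
50 [  21.1 -172.4  -21.5   -0.1    0.     0.1]
-8 [  35.3 -170.5  -77.7   -0.1    0.     0.1]
-50 [  45.6 -169.2 -118.4   -0.1    0.     0.1]
-67 [  49.8 -168.6 -134.9   -0.1    0.     0.1]
```

arm_command(
  moves=[10,-60,0,0,0,0,21,-120,-10,0,0,0,21,-172,-21,0,0,0,21,-172,-21,0,0,0,21,-172,-21,0,0,0,21,-172,-21,0,0,0,28,-171.5,-50,0,0,0,35,-170.5,-78,0,0,0,40.5,-170,-98,0,0,0,45.5,-169,-118,0,0,0,49,-168.5,-134,0,0,0,49,-168.5,-134,0,0,0],
)

```text
t: 22.7
ee_pos: [0.567, 0.0095, 0.1362]
ee_rot: [-0.04, 0.613, 0.053, 0.788]
wrist_force: [-0.4, 1.3, -0.9]
width: 0.0342
```

```bash
python3 - <<'E'
from tong import *
np.set_printoptions(linewidth=220)
print(s["wrist_force"],s["torque"],s["width"])
tip=s["ee_pos"]+R.apply([.106,0,0]); print((B.inv().apply(tip-well("a"))*1000).round(1))
print(delta(*__import__("sim").wp("a",.25,-67,0,-1.5)))
for phi in(0,.1):
  L=R*Ro.from_euler("y",phi)
  for l in(.09,.07,.05,.03):
    q=s["ee_pos"]+R.apply([-.019,0,0])+np.array([L.apply([l,.0115,dz]) for dz in(-.006,0,.006)]); print(phi,l,proj(c2,q).round(1).ravel())
cv2.imwrite("pics/in2.png",cv2.convertScaleAbs(cv2.resize(c2["image"][165:225,250:330,::-1],(800,600),interpolation=cv2.INTER_CUBIC),alpha=1.9))
E
```

```text
22.7 [-0.008  0.559 -0.065  2.078  0.055  0.257  1.593] [0.567 0.009 0.136]
[-0.38   1.34  -0.893] [-0.045  0.318 -0.002] 0.03422817552609697
[ -1.3   1.8 -66.7]
[ 1.3 -2.5 -0.7 -0.1  0.  -0.1]
0 0.09 [278.9 215.7 277.3 214.6 275.6 213.5]
0 0.07 [280.3 211.2 278.6 210.1 276.9 209. ]
0 0.05 [281.6 206.7 279.9 205.5 278.2 204.4]
0 0.03 [283.1 202.  281.3 200.8 279.6 199.7]
0.1 0.09 [281.5 217.2 279.8 216.2 278.1 215.2]
0.1 0.07 [282.3 212.3 280.6 211.4 278.9 210.4]
0.1 0.05 [283.1 207.4 281.4 206.4 279.6 205.4]
0.1 0.03 [284.  202.4 282.2 201.4 280.4 200.4]
```

View pics/in2.png

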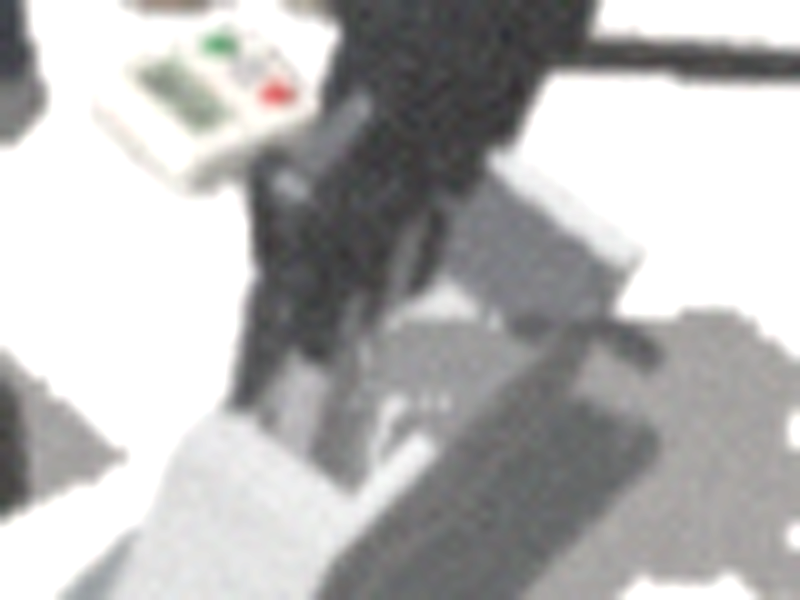

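arm_command(
  moves=[1.3,-2.5,-1,0,0,0,1.3,-2.5,-1,0,0,0,1.3,-2.5,-1,0,0,0],
)

```text
t: 23.12
ee_pos: [0.5691, 0.0057, 0.1367]
ee_rot: [-0.039, 0.611, 0.052, 0.789]
wrist_force: [0.2, -0.0, -1.2]
width: 0.0339
```

arm_command(
  moves=[0,0,0,0,0,0,0,0,0,0,0,0,0,0,0,0,0,0],
  jaw=-0.48,
)

```text
t: 23.5
ee_pos: [0.569, 0.0059, 0.1365]
ee_rot: [-0.039, 0.612, 0.052, 0.788]
wrist_force: [-1.0, 0.0, 3.6]
width: 0.0226
```

```bash
python3 - <<'E'
from rec import *
print(s["wrist_force"],s["torque"],s["width"])
print((B.inv().apply(s["ee_pos"]+Ro.from_quat(s["ee_rot"]).apply([.106,0,0])-well("a"))*1000).round(1))
E
```

```text
23.5 [ 0.001  0.56  -0.067  2.075  0.056  0.257  1.598] [0.569 0.006 0.137]
[-1.005  0.033  3.603] [-0.171  0.393  0.012] 0.022586225797489617
[  0.5  -2.2 -66.9]
```

arm_command(
  moves=[0,0,0,0,0,0,0,0,0,0,0,0,0.5,0,-2,0,0,0,1,0,-4,0,0,0,1,0,-4,0,0,0],
  jaw=-0.2,
)

```text
t: 24.12
ee_pos: [0.5701, 0.0059, 0.1324]
ee_rot: [-0.039, 0.612, 0.052, 0.788]
wrist_force: [-1.5, 0.2, 3.6]
width: 0.0343
```

arm_command(
  moves=[0.5,0,-2,0,0,0,1,0,-3,0,0,0,1,0,-3,0,0,0],
)

```text
t: 24.5
ee_pos: [0.5715, 0.006, 0.1299]
ee_rot: [-0.039, 0.611, 0.052, 0.789]
wrist_force: [-2.2, -0.1, 7.1]
width: 0.0338
```

```bash
python3 - <<'E'
from rec import *
print(s["wrist_force"],s["torque"],s["width"])
print((B.inv().apply(s["ee_pos"]+Ro.from_quat(s["ee_rot"]).apply([.106,0,0])-well("a"))*1000).round(1))
E
```

```text
24.5 [ 0.003  0.575 -0.071  2.074  0.069  0.243  1.585] [0.571 0.006 0.13 ]
[-2.151 -0.083  7.135] [0.044 0.275 0.006] 0.03381381151208902
[  0.6  -2.3 -73.9]
```

arm_command(
  moves=[0,0,1,0,0,0,0,0,1,0,0,0,0,0,1,0,0,0,0,0,1,0,0,0],
  jaw=-0.48,
)

```text
t: 25.0
ee_pos: [0.571, 0.0056, 0.1305]
ee_rot: [-0.039, 0.612, 0.052, 0.788]
wrist_force: [-2.2, -1.1, 6.5]
width: 0.0221
```

```bash
python3 - <<'E'
from tong import *
print(s["width"])
yo=(38-(46-s["width"]*1000))/2000
for phi in(-.1,-.05,0,.05,.1):
  L=R*Ro.from_euler("y",phi); out=[]
  for dz in(.006,-.006):
    ls=np.linspace(.02,.11,200); q=s["ee_pos"]+R.apply([-.019,0,0])+L.apply(np.c_[ls,0*ls+yo,0*ls+dz]); P=proj(c2,q); out.append([np.interp(r,P[:,1],P[:,0]) for r in(200,202,204,206,208,210)])
  print(phi,np.round(out,1).tolist())
g=c2["image"].astype(int).sum(2)
for r in range(198,216): print(r,*(f"{v:3d}" for v in g[r,270:296]))
E
```

```text
25.0 [ 0.004  0.573 -0.07   2.074  0.069  0.245  1.585] [0.571 0.006 0.13 ]
0.022128813705776944
-0.1 [[278.9, 278.0, 277.1, 276.2, 275.3, 274.4], [283.4, 282.4, 281.5, 280.6, 279.7, 278.8]]
-0.05 [[279.6, 278.8, 278.1, 277.3, 276.6, 275.9], [283.8, 283.1, 282.3, 281.5, 280.8, 280.0]]
0 [[280.1, 279.6, 279.0, 278.4, 277.8, 277.2], [284.3, 283.6, 283.0, 282.4, 281.8, 281.2]]
0.05 [[280.7, 280.2, 279.8, 279.3, 278.9, 278.4], [284.6, 284.2, 283.7, 283.2, 282.8, 282.3]]
0.1 [[281.2, 280.9, 280.5, 280.2, 279.9, 279.6], [285.0, 284.7, 284.3, 284.0, 283.7, 283.3]]
198 453 447 437 387 213 139 127 138 131 126 114 127 111 125 137 183 179 213 231 239 240 230 246 250 243 255
199 444 441 425 344 201 121 134 131 125 143 130 121 124 124 152 182 176 223 243 249 233 242 244 252 250 245
200 446 445 414 324 192 144 132 139 156 180 192 198 157 148 180 190 189 234 241 244 238 251 243 248 239 248
201 452 448 422 291 174 134 145 150 185 215 218 263 226 209 206 206 210 238 242 246 227 243 245 243 244 237
202 450 437 410 260 156 135 164 197 224 234 221 291 290 268 211 199 216 245 234 241 239 242 241 243 245 
[... 707 characters left out ...]
 203 203 232 235 232 244 277 350 396 381 358 301 214
210 360 363 365 369 370 366 362 355 343 308 283 269 203 195 211 228 237 239 270 340 391 379 363 315 215 184
211 357 359 358 364 374 366 360 368 365 359 323 274 207 205 223 224 239 257 334 381 384 355 303 232 180 188
212 352 357 361 356 366 369 364 375 373 376 356 324 282 225 224 232 263 335 377 376 361 309 235 192 187 182
213 353 351 360 357 370 369 367 369 369 376 382 369 360 301 262 264 328 390 376 365 313 230 190 183 185 174
214 352 355 353 365 361 364 378 373 376 368 368 367 375 355 325 320 380 376 361 310 237 199 188 179 180 172
215 348 346 352 353 355 356 360 371 370 369 370 365 374 374 363 370 373 364 319 228 188 182 186 180 177 177
```

arm_command(
  moves=[-0.3,0,2,0,0,0,-0.3,0,2,0,0,0,-0.3,0,2,0,0,0,-0.3,0,2,0,0,0,-7,-1,28,0,0,0,-14,-2,56,0,0,0,-21,-3,84,0,0,0,-30,-4,122,0,0,0,-30,-4,122,0,0,0,-30,-4,122,0,0,0],
  jaw=-1,
)

```text
t: 26.3
ee_pos: [0.5404, 0.0019, 0.2517]
ee_rot: [-0.039, 0.612, 0.052, 0.788]
wrist_force: [0.1, -0.5, -1.3]
width: 0.0212
```

```bash
python3 - <<'E'
from tong import *
print(s["width"],s["wrist_force"])
tip=s["ee_pos"]+R.apply([.106,0,0]); print(tip,(B.inv().apply(tip-well("a"))*1000).round(1))
for n in("bush_center","tongs"): print(n,[(round(r["conf"],2),np.round(r["centre"],4).tolist()) for r in env.pinpoint(n,"scene")[:3]])
P=proj(c2,tip)[0]; print(P)
x,y=P.astype(int); g=c2["image"].astype(int).sum(2)
for r in range(y-10,y+10): print(r,*(f"{v:3d}" for v in g[r,x-12:x+13]))
E
```

```text
26.3 [ 0.048  0.341 -0.116  2.024  0.037  0.53   1.616] [0.54  0.002 0.252]
0.021221112210044277 [ 0.079 -0.516 -1.256]
[0.566 0.006 0.149] [12.7 -2.4 51.2]
bush_center [(0.6, [0.5351, -0.001, 0.2739]), (0.31, [0.541, -0.0894, 0.0811])]
tongs [(0.83, [0.4428, 0.372, -0.0056]), (0.53, [0.5686, 0.0056, 0.1498])]
[285.535 191.838]
181 258 260 260 284 343 331 310 248 221 346 430 435 422 351 304 287 283 246 207 251 388 434 425 387 328
182 276 328 339 358 419 393 273 209 225 349 430 438 418 324 300 291 277 239 207 283 418 431 379 289 203
183 357 414 424 427 425 374 228 169 224 374 433 430 405 311 288 291 272 242 221 327 426 409 338 238 177
184 425 432 439 434 418 352 210 180 263 405 428 426 362 299 287 284 268 248 249 364 402 376 316 251 195
185 437 436 435 431 421 328 203 161 246 369 371 371 331 295 293 287 245 238 253 350 341 320 257 208 206
186 440 436 441 439 410 296 188 154 195 261 254 314 305 293 283 278 224 206 234 296 292 245 213 205 193
187 438 432 437 438 404 269 184 138 150 175 195 312 296 295 278 271 223 190 177 186 217 212 215 210 206
188 437 436 441 439 398 248 179 130 133 14
[... 609 characters left out ...]
 122 133 152 227 371 361 326 306 247 236 240 325 356 367 370 352 351 284 247
195 396 295 171 127 139 130 135 132 156 242 360 360 357 346 319 306 310 349 355 352 358 359 363 348 292
196 411 254 154 125 124 141 138 143 155 238 353 363 369 364 353 360 351 321 322 317 317 325 329 318 303
197 401 244 149 129 131 136 132 134 158 231 308 318 329 324 329 323 299 249 254 248 251 251 252 258 257
198 377 217 126 135 142 138 133 128 141 204 247 256 250 249 254 249 248 244 238 253 241 239 249 240 245
199 340 200 148 140 128 141 150 155 183 213 238 243 240 242 245 240 248 241 242 245 243 241 247 241 250
200 324 201 135 144 134 153 184 197 210 246 233 238 233 248 238 244 238 244 240 239 240 252 243 268 301
```

arm_command(
  moves=[-10,60,10,0,0,0,-20,120,10,0,0,0,-20,180,10,0,0,0,-20,180,10,0,0,0,-20,180,10,0,0,0],
)

```text
t: 27.08
ee_pos: [0.5203, 0.1817, 0.2611]
ee_rot: [-0.04, 0.613, 0.052, 0.788]
wrist_force: [-0.5, -0.8, -1.2]
width: 0.021
```

```bash
python3 - <<'E'
from tong import *
np.set_printoptions(linewidth=200)
c=snap("top"); print(s["width"]); print(c["image"][195:208,290:306].astype(int).sum(2))
tip=s["ee_pos"]+R.apply([.106,0,0]); P=proj(c2,tip)[0]; print(P)
x,y=P.astype(int); g=c2["image"].astype(int).sum(2)
for r in range(y-12,y+7): print(r,*(f"{v:3d}" for v in g[r,x-11:x+12]))
E
```

```text
27.075 [-0.4    0.344 -0.044  1.983  0.162  0.583  1.138] [0.52  0.182 0.261]
0.020959431293127814
[[120  92  98 108 152 168 151 120 146 151 144 111 107  88 126 138]
 [131 152 157 152 147 157 147 121 123 127 129 132 135 117 113 127]
 [140 109  96 109 132 150 165 174 185 175 184 183 181 167 166 164]
 [295 226 174 180 176 167 164 150 167 159 159 160 168 137 124 144]
 [244 185 166 160 172 164 175 173 183 181 173 187 175 127  95 130]
 [266 191 169 192 179 185 175 188 172 185 188 182 184 138 108 128]
 [288 209 173 170 181 182 171 179 179 185 172 187 184 146 108 141]
 [292 208 177 188 188 193 180 191 197 189 190 187 179 160 116 123]
 [292 208 176 184 188 190 175 181 179 175 187 179 182 149 102 122]
 [300 212 169 183 180 174 180 183 178 176 178 176 177 148 111 131]
 [304 219 180 187 182 181 165 159 154 149 147 136 134 117 102 215]
 [304 244 158 135 118 107 118 104 106 107 114 114 118 114 102 219]
 [301 258 164 120 125 104 110 116 114 107 116 118 103 121 125 196]]
[243.787 225.598]
213 134 138 127 125 120 124 108 121 115 110 153 235 296 289 293 269 241 197 168 129 166 246 257
214 112 123 118
[... 1012 characters left out ...]
 226 336 444 442 452 452 440
225 310 348 428 436 444 450 451 452 440 367 312 298 277 254 232 230 241 311 443 455 448 443 409
226 430 438 445 444 452 450 451 454 443 360 310 298 267 249 254 231 259 342 440 456 437 403 344
227 455 457 450 454 451 453 455 457 435 404 352 313 285 222 228 225 277 403 449 443 401 327 299
228 466 464 458 456 449 456 442 453 447 439 416 365 315 254 262 280 362 437 443 408 339 280 269
229 468 461 462 453 458 461 453 454 453 453 450 435 394 363 365 385 432 457 442 397 332 294 279
230 458 465 454 466 460 455 453 459 446 453 453 455 452 447 451 454 459 454 456 443 378 319 307
231 472 465 468 460 461 461 459 457 456 454 455 458 464 460 462 457 460 459 460 457 435 396 361
```

```bash
python3 - <<'E'
from sim import *
s=env.get_state(); q=s["joint_pos"]
for yaw in(-.178,.13,-.5):
    V=toolR(Ro.from_euler("z",yaw)); print(yaw)
    path(q,[(V,[.45,-.05,.26]),(V,[.452,-.28,.26]),(V,[.452,-.28,.11])])
V=toolR(Ro.from_euler("z",-.178)); print(delta(V,[.451,-.28,.2]))
E
```

```text
-0.178
    [ 0.03  0.31  0.03  2.01 -0.01  0.83  1.45] e 0.0
    [ 0.44  0.43  0.08  1.81 -0.04  0.9   1.94] e 0.0
    [ 0.46  0.64  0.06  1.96 -0.06  0.55  1.96] e 0.0
0.13
    [ 0.09  0.31 -0.05  2.    0.02  0.83  1.72] e 0.0
    [ 0.5   0.42  0.01  1.81 -0.    0.91  2.21] e 0.0
    [ 0.5   0.64 -0.    1.96  0.    0.55  2.2 ] e 0.0
-0.5
    [-0.04  0.31  0.11  2.01 -0.05  0.83  1.17] e 0.0
    [ 0.39  0.43  0.16  1.81 -0.08  0.91  1.66] e 0.0
    [ 0.43  0.64  0.11  1.96 -0.13  0.55  1.7 ] e 0.0
[ -69.8 -460.1  -61.5    0.3   14.3  -17.4]
```

arm_command(
  moves=[-20,-20,0,0,3,-3,-50,-60,0,0,8,-8,-70,-105,0,0,14.3,-17.4,-70,-150,0,0,14.3,-17.4,-70,-200,0,0,14.3,-17.4,-70,-250,0,0,14.3,-17.4,-70,-300,0,0,14.3,-17.4,-70,-350,0,0,14.3,-17.4,-70,-400,-10,0,14.3,-17.4,-70,-440,-30,0,14.3,-17.4,-70,-460,-40,0,14.3,-17.4,-70,-460,-40,0,14.3,-17.4],
)

```text
t: 28.68
ee_pos: [0.4496, -0.2793, 0.2214]
ee_rot: [0.062, 0.704, -0.064, 0.704]
wrist_force: [-1.7, 0.2, -0.7]
width: 0.0216
```

```bash
python3 - <<'E'
from tong import *
print(s["width"],s["wrist_force"]); print(delta(toolR(Ro.from_euler("z",-.178)),[.451,-.28,.12]))
for cn in("scene","top"): 
  snap(cn)
  for n in("dish_floor","bush_center"): print(n,cn,[(round(r["conf"],2),np.round(r["centre"],4).tolist()) for r in env.pinpoint(n,cn)[:2]])
E
```

```text
28.675 [ 0.439  0.469  0.089  1.869 -0.052  0.805  1.948] [ 0.45  -0.279  0.221]
0.021573705414505834 [-1.718  0.235 -0.653]
[   0.6   -2.4 -102.     0.1    0.1   -0.1]
dish_floor scene [(0.58, [0.4495, -0.2807, 0.0067]), (0.4, [0.454, -0.2808, 0.1151])]
bush_center scene []
dish_floor top [(0.87, [0.4528, -0.2762, 0.0022]), (0.64, [0.4511, -0.2797, 0.0042])]
bush_center top []
```

arm_command(
  moves=[0,-1,-40,0,0,0,0,-1,-75,0,0,0,0,-1,-98,0,0,0,0,-1,-102,0,0,0,0,-1,-102,0,0,0],
)

```text
t: 29.65
ee_pos: [0.4514, -0.279, 0.1208]
ee_rot: [0.06, 0.703, -0.063, 0.705]
wrist_force: [0.3, 0.2, -0.8]
width: 0.0213
```

arm_command(
  moves=[0,0,-1,0,0,0,0,0,-2,0,0,0,0,0,-3,0,0,0,0,0,-3,0,0,0],
)

```text
t: 30.15
ee_pos: [0.4509, -0.2791, 0.1173]
ee_rot: [0.06, 0.704, -0.063, 0.705]
wrist_force: [-0.0, 0.3, -1.3]
width: 0.0211
```

arm_command(
  moves=[0,0,-1,0,0,0,0,0,-2,0,0,0,0,0,-3,0,0,0,0,0,-3,0,0,0],
)

```text
t: 30.65
ee_pos: [0.4508, -0.279, 0.1141]
ee_rot: [0.06, 0.704, -0.063, 0.705]
wrist_force: [-0.0, 0.0, -0.5]
width: 0.0207
```

arm_command(
  moves=[0,0,-1,0,0,0,0,0,-2,0,0,0,0,0,-2,0,0,0,0,0,-2,0,0,0],
)

```text
t: 31.15
ee_pos: [0.4508, -0.2791, 0.1122]
ee_rot: [0.06, 0.704, -0.063, 0.705]
wrist_force: [-0.0, 0.5, -0.4]
width: 0.0213
```

arm_command(
  moves=[0,0,-1,0,0,0,0,0,-2,0,0,0,0,0,-2,0,0,0,0,0,-2,0,0,0],
)

```text
t: 31.65
ee_pos: [0.4508, -0.279, 0.1102]
ee_rot: [0.06, 0.704, -0.063, 0.705]
wrist_force: [1.5, 0.4, -0.4]
width: 0.0211
```

arm_command(
  moves=[0,0,-1,0,0,0,0,0,-2,0,0,0,0,0,-2,0,0,0,0,0,-2,0,0,0],
)

```text
t: 32.15
ee_pos: [0.4513, -0.2793, 0.109]
ee_rot: [0.06, 0.703, -0.063, 0.706]
wrist_force: [0.0, 0.9, 6.6]
width: 0.0212
```

arm_command(
  moves=[0,0,0,0,0,0,0,0,0,0,0,0,0,0,0,0,0,0,0,0,0,0,0,0],
  jaw=-0.2,
)

```text
t: 32.65
ee_pos: [0.4508, -0.279, 0.108]
ee_rot: [0.06, 0.704, -0.063, 0.705]
wrist_force: [0.9, -0.7, -0.7]
width: 0.0341
```

arm_command(
  moves=[0,0,10,0,0,0,0,0,30,0,0,0,0,0,70,0,0,0,0,0,120,0,0,0,0,60,150,0,0,0,0,120,150,0,0,0,0,170,150,0,0,0,0,170,150,0,0,0],
)

```text
t: 33.65
ee_pos: [0.4509, -0.1044, 0.259]
ee_rot: [0.058, 0.704, -0.059, 0.706]
wrist_force: [0.8, -0.7, -0.6]
width: 0.0342
```

```bash
python3 - <<'E'
from tong import *
print(s["width"],s["wrist_force"])
for cn in("scene","top"):
  c=snap(cn)
  for n in("bush_center","dish_floor","tongs"): print(n,cn,[(round(r["conf"],2),np.round(r["centre"],4).tolist()) for r in env.pinpoint(n,cn)[:3]])
  P=proj(c,[.4513,-.2793,.011])[0]; x,y=P.astype(int); g=c["image"].astype(int).sum(2); print(P)
  for r in range(y-6,y+7): print(*(f"{v:3d}" for v in g[r,x-9:x+10]))
c=snap("scene"); tip=s["ee_pos"]+R.apply([.106,0,0]); P=proj(c,tip)[0]; print(P,proj(c,tips(0,0)),proj(c,tip-R.apply([.08,0,0])))
x,y=P.astype(int); g=c["image"].astype(int).sum(2)
for r in range(y-14,y+7): print(r,*(f"{v:3d}" for v in g[r,x-10:x+12]))
E
```

```text
33.65 [ 0.115  0.325  0.067  1.986 -0.027  0.829  1.601] [ 0.451 -0.104  0.259]
0.03415044795718808 [ 0.828 -0.72  -0.619]
bush_center scene [(0.59, [0.5816, -0.0832, 0.1032])]
dish_floor scene [(0.85, [0.4483, -0.2796, 0.0031])]
tongs scene [(0.69, [0.455, -0.1081, 0.1555]), (0.48, [0.445, 0.3716, -0.0047])]
[371.18  199.174]
354 381 379 409 417 426 422 422 425 431 436 434 418 423 434 433 446 448 462
401 421 411 416 406 404 412 415 414 416 410 411 408 409 422 412 426 450 444
406 405 407 407 410 400 409 409 401 414 414 407 412 410 417 405 405 432 435
404 413 413 412 413 409 415 412 407 413 411 400 408 410 399 407 412 412 409
414 412 418 410 414 412 410 407 414 412 391 386 393 409 403 411 406 410 414
408 413 411 402 408 405 413 406 405 382 339 333 345 373 408 410 408 412 402
412 409 402 409 400 414 407 403 394 357 300 291 296 316 385 404 412 408 410
400 404 409 414 411 407 412 412 395 320 306 289 268 266 353 367 399 405 407
410 412 409 406 407 414 409 406 385 307 295 267 232 242 283 347 403 413 406
403 405 406 405 411 402 413 409 393 340 298 287 270 319 348 399 406 404 406
407 413 411
[... 2646 characters left out ...]
 377 298 278 277 338 432 436 429 407 371 402 435 431 433
189 443 455 440 439 434 437 431 426 376 310 277 279 350 428 431 428 432 426 427 436 434 437
190 455 446 441 438 434 442 434 431 410 368 318 306 375 431 437 427 431 432 426 435 434 439
191 450 434 442 440 444 439 442 428 426 419 383 359 406 433 432 437 431 435 430 433 432 439
192 447 438 442 439 444 436 440 439 432 439 437 433 436 442 448 442 433 436 433 431 431 431
193 441 439 442 441 441 442 441 448 436 438 436 443 438 444 447 451 437 436 435 433 436 441
194 452 450 443 442 445 446 448 446 442 431 439 432 432 446 445 437 441 440 440 446 434 444
195 447 439 445 442 447 450 439 449 438 436 436 437 439 441 449 444 440 440 438 440 444 446
```

```bash
python3 - <<'E'
from tong import *
s2=env.get_state(); print(s2["ee_pos"],s2["ee_rot"])
for phi in(0,.05,.1):
  L=R*Ro.from_euler("y",phi); out=[]
  for dz in(.006,-.006):
    ls=np.linspace(.03,.125,300); q=s["ee_pos"]+R.apply([-.019,0,0])+L.apply(np.c_[ls,0*ls+.0131,0*ls+dz]); P=proj(c2,q); out.append([np.interp(r,P[:,1],P[:,0]) for r in(175,180,185,188)]+P[-1].tolist())
  print(phi,np.round(out,1).tolist())
g=c2["image"].astype(int).sum(2)
for r in(175,180,185,188,189,190,191,192): print(r,*(f"{v:3d}" for v in g[r,334:356]))
E
```

```text
34.15 [ 0.122  0.328  0.071  1.984 -0.026  0.828  1.602] [ 0.451 -0.11   0.258]
[ 0.451 -0.11   0.258] [ 0.061  0.704 -0.063  0.705]
0 [[340.7, 340.2, 339.7, 339.4, 339.3, 189.4], [344.1, 343.5, 343.0, 342.7, 342.3, 191.5]]
0.05 [[341.7, 341.5, 341.2, 341.0, 340.9, 190.6], [345.0, 344.7, 344.4, 344.2, 343.9, 192.5]]
0.1 [[342.7, 342.6, 342.5, 342.5, 342.5, 191.6], [345.9, 345.8, 345.7, 345.6, 345.5, 193.4]]
175 426 434 428 442 441 436 416 349 292 279 280 334 413 358 210 182 215 305 423 436 430 435
180 440 444 446 438 439 432 415 321 287 281 295 427 407 279 193 188 254 391 435 435 434 437
185 442 432 432 431 442 434 377 296 286 292 318 404 350 198 154 185 304 429 443 436 434 446
188 441 442 437 436 435 419 353 293 280 269 328 419 426 431 402 348 391 428 436 435 436 434
189 448 441 443 441 441 421 369 312 288 290 344 436 434 436 433 424 430 438 436 435 429 435
190 446 439 439 435 436 429 399 362 314 295 378 431 430 430 434 426 431 431 430 429 427 436
191 441 438 438 440 436 427 437 420 386 363 397 429 440 446 437 435 437 435 432 432 436 436
192 440 437 437 443 439 441 438 432 438 435 435 443 433 441 429 435 439 439 437 437 440 438
```

```bash
python3 - <<'E'
from sim import *
V=toolR(Ro.from_euler("z",-.178)*Ro.from_euler("y",-.03))
print(delta(V,[.484,.2615,.24]))
E
```

```text
[ 33.2 371.1 -18.1  -0.1  -1.6  -0.1]
```

arm_command(
  moves=[3,45,0,0,0,0,8,95,0,0,0,0,13,150,0,0,0,0,18,205,0,0,0,0,23,260,0,0,0,0,28,315,0,0,-1.6,0,33,350,0,0,-1.6,0,33,371,-10,0,-1.6,0,33,371,-18,0,-1.6,0,33,371,-18,0,-1.6,0,33,371,-18,0,-1.6,0,33,371,-18,0,-1.6,0],
)

```text
t: 35.7
ee_pos: [0.4843, 0.2609, 0.2406]
ee_rot: [0.062, 0.693, -0.063, 0.715]
wrist_force: [0.8, 0.4, 0.2]
width: 0.0344
```

```bash
python3 - <<'E'
from tong import *
from sim import path
V=toolR(Ro.from_euler("z",-.178)*Ro.from_euler("y",-.03))
print(delta(V,[.484,.2615,.24]))
for n in("stand_floor","tongs_stand","tongs"): print(n,[(round(r["conf"],2),np.round(r["centre"],4).tolist()) for r in env.pinpoint(n,"scene")[:3]])
S=Ro.from_euler("z",-.178)
for p in([-10.5,23.5,76],[-10.5,-23.5,76],[10.5,-23.5,76],[10.5,23.5,76]): print(p,proj(c2,np.array([.484,.2615,0])+S.apply(np.array(p)/1000))[0].round(1))
print(proj(c2,tips(.03,0)))
g=c2["image"].astype(int).sum(2); np.set_printoptions(linewidth=250)
print("cols 215..260")
for r in range(240,274): print(r,*(f"{v:3d}" for v in g[r,218:258]))
E
```

```text
35.7 [-0.551  0.461 -0.009  1.811  0.031  0.846  0.815] [0.484 0.261 0.241]
[-0.2  0.3 -0.6 -0.1  0.  -0.1]
stand_floor [(0.78, [0.4868, 0.2624, 0.0079]), (0.27, [0.585, 0.0124, 0.1737])]
tongs_stand [(0.86, [0.4832, 0.2617, -0.0008]), (0.53, [0.4895, 0.2609, 0.1368])]
tongs [(0.75, [0.4882, 0.2606, 0.1375]), (0.58, [0.4418, 0.3699, -0.0037])]
[-10.5, 23.5, 76] [235.6 284.9]
[-10.5, -23.5, 76] [251.7 275.6]
[10.5, -23.5, 76] [246.8 270.6]
[10.5, 23.5, 76] [230.9 279.6]
[[235.655 263.509]
 [243.799 259.027]]
cols 215..260
240 268 267 274 270 266 308 353 388 456 477 469 466 445 368 307 283 293 457 461 470 465 469 423 258 204 241 357 464 475 473 471 474 464 466 468 473 461 462 466 465
241 269 272 274 273 301 384 460 466 468 470 469 465 440 375 301 290 291 424 467 466 465 464 427 273 201 226 345 463 466 468 473 465 465 466 468 470 475 475 457 462
242 264 271 263 268 331 448 468 470 474 469 467 470 459 387 311 279 285 397 452 465 467 462 430 280 208 210 321 453 462 469 469 470 468 468 466 470 465 465 462 464
243 266 275 276 305 394 465 470 466 465 464 475 468 455 412 303 280 278 366 463 4
[... 4302 characters left out ...]
 442 445 424 462 458 463 463 466 464 468 460
270 467 468 460 460 466 457 466 465 461 464 475 465 464 472 469 466 466 470 469 463 456 462 457 458 446 455 452 445 443 430 428 389 454 460 465 465 467 461 462 466
271 466 465 462 458 465 455 465 464 465 469 469 464 474 465 475 470 464 466 463 456 456 462 462 454 457 445 439 427 424 393 414 405 435 449 466 473 461 465 463 458
272 461 466 462 465 455 467 463 462 466 468 475 468 463 472 470 466 465 457 464 469 460 454 459 453 447 429 417 379 348 326 374 397 414 443 463 462 466 463 467 464
273 469 461 465 466 458 461 461 465 465 473 467 475 465 473 471 472 464 466 468 466 464 437 452 428 414 391 344 293 267 276 352 396 405 422 442 458 455 459 466 466
```

arm_command(
  moves=[0,0,-30,0,0,0,0,0,-55,0,0,0,0,0,-75,0,0,0,0,0,-85,0,0,0,0,0,-85,0,0,0,0,0,-85,0,0,0],
)

```text
t: 36.65
ee_pos: [0.4844, 0.2623, 0.156]
ee_rot: [0.061, 0.693, -0.062, 0.715]
wrist_force: [0.8, -0.3, -0.3]
width: 0.0342
```

Tips are about 25 mm inside the sleeve with no contact force, so I continue down.

arm_command(
  moves=[0,0,-20,0,0,0,0,0,-35,0,0,0,0,0,-41,0,0,0,0,0,-41,0,0,0,0,0,-41,0,0,0],
)

```text
t: 37.28
ee_pos: [0.4842, 0.2622, 0.1147]
ee_rot: [0.061, 0.693, -0.062, 0.715]
wrist_force: [-0.8, 0.1, -0.1]
width: 0.0341
```

arm_command(
  moves=[0,0,-1,0,0,0,0,0,-2,0,0,0,0,0,-3,0,0,0,0,0,-3,0,0,0,0,0,-3,0,0,0],
)

```text
t: 37.9
ee_pos: [0.4839, 0.262, 0.1112]
ee_rot: [0.061, 0.694, -0.062, 0.715]
wrist_force: [0.8, -0.2, -0.7]
width: 0.0344
```

arm_command(
  moves=[0,0,-1,0,0,0,0,0,-2,0,0,0,0,0,-3,0,0,0,0,0,-3,0,0,0],
)

```text
t: 38.4
ee_pos: [0.4845, 0.262, 0.1089]
ee_rot: [0.061, 0.693, -0.062, 0.715]
wrist_force: [-0.7, -0.7, 5.7]
width: 0.034
```

arm_command(
  moves=[0,0,0,0,0,0,0,0,0,0,0,0,0,0,0,0,0,0,0,0,0,0,0,0,0,0,0,0,0,0],
  jaw=0.5,
)

```text
t: 39.02
ee_pos: [0.4838, 0.2619, 0.1081]
ee_rot: [0.061, 0.694, -0.062, 0.715]
wrist_force: [0.6, 0.4, 1.0]
width: 0.0639
```

arm_command(
  moves=[0,0,20,0,0,0,0,0,50,0,0,0,0,0,100,0,0,0,0,0,140,0,0,0,-20,-60,160,0,0,0,-40,-120,160,0,0,0,-40,-170,160,0,0,0,-40,-170,160,0,0,0,-40,-170,160,0,0,0,-40,-170,160,0,0,0],
)

```text
t: 40.28
ee_pos: [0.444, 0.0935, 0.2681]
ee_rot: [0.06, 0.694, -0.061, 0.715]
wrist_force: [0.4, 0.2, -0.1]
width: 0.0646
```

```bash
python3 - <<'E'
from rec import *
print(s["width"],s["wrist_force"])
for cn in("scene","top"):
  c=snap(cn)
  for n in("bush_center","bush","dish_floor","tongs","tongs_grip","stand_floor","label_tape","reagent_bottle"): print(n,cn,[(round(r["conf"],2),np.round(r["centre"],4).tolist()) for r in env.pinpoint(n,cn)[:3]])
  x,y=proj(c,[.451,-.28,.011])[0].astype(int); g=c["image"].astype(int).sum(2); print(proj(c,[.451,-.28,.011]))
  for r in range(y-6,y+7): print(*(f"{v:3d}" for v in g[r,x-9:x+10]))
E
```

```text
40.275 [-0.289  0.286  0.014  2.014  0.01   0.813  1.117] [0.444 0.094 0.268]
0.06463000604016174 [ 0.43   0.188 -0.145]
bush_center scene []
bush scene [(0.15, [0.4187, -0.0143, 0.0004])]
dish_floor scene [(0.97, [0.4505, -0.2828, 0.0035]), (0.5, [0.7119, 0.2273, 0.0002])]
tongs scene [(0.51, [0.4525, -0.2767, -0.001]), (0.48, [0.4443, 0.3697, -0.004]), (0.25, [0.6067, -0.0316, -0.0009])]
tongs_grip scene [(0.85, [0.4828, 0.2601, 0.1303]), (0.51, [0.4453, 0.3694, 0.0859])]
stand_floor scene [(0.74, [0.4839, 0.2586, 0.0094]), (0.38, [0.5702, 0.0076, 0.0946])]
label_tape scene [(0.88, [0.4198, -0.0165, 0.0015])]
reagent_bottle scene [(0.58, [0.7114, 0.2239, 0.0002])]
[[371.379 199.11 ]]
368 392 387 408 432 435 429 430 431 442 437 435 426 436 449 448 461 452 464
397 429 420 419 427 422 410 423 419 419 426 421 418 417 428 424 430 456 453
423 414 415 417 422 419 414 419 418 421 422 431 417 415 414 414 425 445 442
424 416 420 415 422 415 419 424 415 417 405 417 411 417 421 419 425 426 433
415 413 412 414 423 415 423 413 416 414 392 402 405 418 420 422 420 418 419
417 417 418 423 422 424 4
[... 1323 characters left out ...]
 355 358 348 350
352 345 355 348 348 348 357 348 349 351 355 336 345 341 350 347 353 341 352
350 347 353 356 345 345 352 356 350 355 348 356 354 355 356 346 349 348 348
352 361 355 353 349 354 354 344 298 267 299 333 350 349 349 356 350 354 347
352 342 356 351 355 357 345 281 212 226 210 239 319 341 353 344 350 346 354
348 355 347 356 353 347 350 229 219 218 138 185 210 201 301 345 351 343 347
348 347 350 346 345 351 341 245 189 215 159 188 209 202 195 302 349 339 353
348 348 345 346 355 356 353 277 174 200 244 230 199 201 199 308 349 341 357
348 352 350 350 350 349 347 349 306 222 206 227 209 215 207 309 344 345 352
351 347 352 353 356 355 355 351 352 349 346 348 269 314 354 340 347 350 351
```

```bash
python3 -c "
from cell import env
print(env.sign_off())"
```

```text
the job is handed in; nothing more can be done
None
```

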